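# Clamp a retort stand to the bench with a cam strap clamp

## Robot

A 6-joint arm with a two-finger parallel gripper is mounted at the origin on the work surface. World frame = base frame: x ahead of the robot, y to its left, z up, the work surface at z = 0. Lengths are in m, angles in rad, forces in N, time in s.
With the tool pointing down it reaches from about 0.35 to 0.975 m from the base axis. Payload 4.9 kg.
Tool frame: the origin (TCP) lies at the very end of the fingers, on their centre line; the grasp point (between the pads) lies 19 mm behind it (ctrl.pinch_z is the distance from the TCP to the grasp point, in m); z points along the fingers, y is the direction in which the jaws open and shut (so a half turn about z gives the same grasp; the last joint's range is limited). The gripper opens to 85 mm and grips with 20 to 120 N. Pads are 22 mm wide; open, the fingers measure 114 mm over their backs; the gripper's body (76 mm by 85 mm) begins 54 mm behind the grasp point. The pads swing forward as they close: fully open they stand 13 mm farther back than shut.
Start: joints at [1.107, 0.053, 1.613, -0, 1.476, -0.119], TCP at [0.211, 0.588, 0.208] pointing down, gripper open.
Joint ranges: [-3.01, 3.01], [-1.01, 2.22], [0.06, 2.58], [-1.02, 4.17], [0.09, 2.62], [-3.14, 3.14]. Speed limits (rad/s): [2.57, 2.57, 3.14, 3.14, 3.14, 3.14].

## Interface

Orientations are given as a rotation vector (axis times angle).
In Python, from station import ctrl gives the robot as it stands.
- The arm moves only by the tool carry_out, never from a script. Its argument "series" is a list of rows, each a list of 7 numbers: the shift along the world's x, y, z each as a share of 0.025 m, from -1 to 1, then the turn, a rotation vector about the world's x, y, z each as a share of 0.1 rad, from -1 to 1, then the opening, from 0 (shut) to 1 (fully open). A call has 1 to 12 rows; each row shifts and turns the commanded pose from where the row before left it; what a row does not reach is not made up. A row lasts 1/10 s, in which the tool goes at most 50 mm and 8.59 degrees, less where a joint would pass 70% of its speed; a pose out of reach is approached as far as the arm can. A call with a number of a shift or a turn outside -1 to 1 is refused whole. A call with a gripper value outside its range is refused whole. The fingers move at their own pace and stop on an object; "grip_force" is the grip in N (left out, the last holds). Time passes only in rows, so rows that do not move let the fingers close. It gives the time, the measured TCP pose, the force and the opening at its end, in the units of the state.
- ctrl.get_obs(): the state, without advancing time (a new reading comes with each control period).
- ctrl.get_image(name): name is "scene" or "top" or "wrist"; returns a dict with "frame" (480x640x3 uint8, blue, green, red), "fx", "fy", "cx", "cy" (pixels), "k1" (the pictures are not rectified: a ray, as slopes to the right and down, at radius r is drawn at 1 + k1 r^2 times it, then the intrinsics apply), "R" (3x3) and "t" (3): a world point X has camera coordinates R X + t; the wrist camera has in their place "hand_eye" (4x4, takes a point from camera to tool coordinates, whose origin is the TCP and whose axes are the flange's). Camera axes: x right, y down, z forward; pixel columns grow to the right and rows downward; lengths in m; the calibration is good to about 2 mm. A picture is of the moment at which its call begins: read the wrist's pose just before it. There is no depth.
- ctrl.finish_job(): hands the job in, once; it reports no verdict.
Trained networks look in a picture, given as the dict that the camera call returned (one of the last four; its "shot" number tells which), for a name from the list of things; names that differ only in an ending like _2 or _b are one class to them, and where a whole thing is asked for, a point or a joint stands for the part that bears it (a point fixed in the world has none). Each returns a list of dicts, best first, with "p" (0 to 1); they miss things now and then, are a little off and sometimes report something else, mostly with a low value. They report only what shows in the picture. A call takes as long as a camera call.
- ctrl.trace(picture, name): "mask" (480x640 bool, what is visible of it) and "rect" ([left, top, width, height] as shares, 0 to 1, of the picture: columns of its width, rows of its height, round what is visible of it).
- ctrl.mark_of(picture, name): "position" ([column, row] as shares, 0 to 1, of the picture: columns of its width, rows of its height: a listed point, or the origin of a listed thing).
The state is a dict: "t": time; "q": joint angles; "dq": joint speeds; "effort": joint torques, N m; "tool_pos": TCP position; "tool_rot": TCP orientation; "contact_force": force on the tool from outside, world axes, zero at the start; "wrist_torque": the same for the moment, N m; "opening": finger opening in m.
Only numpy, scipy, OpenCV 4.12 (cv2) and the standard library are available. Lean on these libraries where they do the work, as an engineer would, in place of code of your own. Each camera call takes 0.05 s, during which the arm holds its last target.

## Task

Fix the retort stand to the bench with the cam clamp whose rubber-tipped nose reaches over its foot; the nut is too loose now. Screw the knurled nut down until the handle begins to bite a third of the way down its swing, so that it grips firmly without overstraining the foot, then press the handle fully down and let go. Leave the stand and the other things where they are.

Things in the scene. Friction and masses are not known exactly. Their poses are not given: they have to be found in the camera images.
- clamp: Dark steel base plate of the clamp, 118 x 56 x 6 mm, screwed to the bench. Origin on the bench, on the axis of the upright 12 mm stud (its top at 97 mm). x points along the strap to the nose and the stand, z up. A wear plate on it under the cam has its top 8 mm above the bench.
- nut_grip (a point): Middle of the knurled round nut (41 mm across, 22 mm high) on the vertical stud, 68 to 73 mm above the bench. Below the nut lie disc springs, then the strap, whose top is 25 mm below this point. Turning needs 0.35 N m; it stays where it is left.
- nut (a joint): Turn of the nut in rad, growing clockwise seen from above, which screws it and the strap's middle down 5 mm per full turn. It starts at 0 to 0.4, always too loose by 1.1 to 6.3 rad; how much cannot be seen, as the projection of the nose tip is not known. It turns back just as well.
- strap: Strap, a bar 30 x 12 mm, that seesaws on the stud under the nut. Origin in it on the stud axis, 31 mm below nut_grip; x to the nose. At x = 50 mm a nose screw with a flat rubber tip presses the foot (its projection varies by 7 mm); at x = -60 mm is the cam pin. 1 rad of nut lowers the free nose 1.46 mm; cam rise lowers it 50/60 as much. Once it touches, about 32 N per mm.
- lever_pivot (a point): Cam pin in the strap's rear fork, axis along the clamp's y, 60 mm from the stud on the -x side. The cam is a 40 mm disc, centre 13 mm off the pin, sliding on the wear plate (friction 0.1): the pin is 28 mm + 13 mm x cos(83 deg - p) above the bench, p being the handle's angle from vertical towards the clamp's -x.
- lever_ball (a point): Centre of the black ball (22 mm diameter) at the end of the cam handle, an 11 mm round bar; 65 mm from the pin.
- lever (a joint): Angle of handle to strap, rad (p less the strap's nose-up tilt): 0 upright, open; grows as it swings down away from the stand to 1.571 (stop), level, closed; cam peak at p = 1.45, past it it stays down. Starts at 0.15 to 0.35. Until the bite (nose touches) the ball moves with 0.3 N; from there it resists. Bite at p = 0.52: 10 N at most on the ball, 145 N clamped; at 0.61: 115 N; at 0.39: 178 N.
- stand: Retort stand, 2 kg, loose on the bench: dark cast foot 130 x 190 x 14 mm, a 480 mm steel rod 40 mm beyond its centre, holding an upright glass tube. Origin under the foot's centre, x away from the clamp; the near edge (x = -65 mm) lies under the clamp's nose, about 30 mm from the stud.
- tape: Roll of tape, 80 mm diameter, 19 mm high, lying beside the clamp; bystander.
- brass_mass: Brass mass, 32 mm diameter, 54 mm high with its knob, standing beside the clamp; bystander.
- scissors: Scissors with orange handles, 125 mm long, lying flat; bystander.

How it is judged:
At the end, for the whole second after the job is handed in: The cam handle lies fully down (joint lever over 1.52 rad), the nose presses the foot with 115 to 178 N (it began to bite about a third of the way down), the stand is upright within 6 mm of where it was, and the tape, brass mass and scissors are within 15 mm of where they were (value of joint lever above 1.52 rad and contact force between strap and stand between 115 and 178 N and distance of stand from where it was at the start of the episode below 0.006 m and angle between stand's own z axis and vertical below 0.03 rad and distance of each of tape, brass_mass, scissors from where it was at the start of the episode below 0.015 m); the robot touches nothing.
It fails at once if the clamp is forced: its nose presses the stand with more than 230 N (contact force between strap and stand above 230 N).
It fails at once if the stand is shifted by more than 10 mm or tipped (distance of stand from where it was at the start of the episode above 0.01 m or angle between stand's own z axis and vertical above 0.06 rad).
It fails at once if a bystander is knocked away by more than 25 mm (distance of any of tape, brass_mass, scissors from where it was at the start of the episode above 0.025 m).
It also fails if it takes over 72 s, if anything falls off the work surface, if the arm or the gripper's body presses on something with over 40 N, if the wrist force passes 120 N, or if a joint passes its speed limit or range.

## Working session

There is one attempt and no reset: what is moved stays moved. The work goes in short steps, Python scripts to look and compute and a tool call to move; the robot and the scene stay as the last step left them, time stands still between calls to the robot, and variables do not carry over. Pictures are saved under pics/ and viewed, and the job is handed in when it is done.

Besides the shell and the picture viewer there is one more tool, called after "Call:" as name([rows], argument=value, ...), one row to a line, values as JSON. carry_out: Moves the arm, as the interface text tells. Shift numbers are shares of 0.025 m and turn numbers shares of 0.1 rad, none past 1 either way. Its arguments: {"type":"object","properties":{"series":{"type":"array"},"grip_force":{"type":"number"}},"required":["series"]}

```bash
ls; mkdir -p pics; cat > h.py <<'E'
import numpy as np,cv2
from station import ctrl
from scipy.spatial.transform import Rotation as Ro
def shot(n):
    o=ctrl.get_obs();p=ctrl.get_image(n)
    if 'R' not in p or p.get('R') is None:
        T=np.eye(4);T[:3,:3]=Ro.from_rotvec(o['tool_rot']).as_matrix();T[:3,3]=o['tool_pos']
        C=np.linalg.inv(T@np.array(p['hand_eye']));p['Rw'],p['tw']=C[:3,:3],C[:3,3]
    else: p['Rw'],p['tw']=np.array(p['R']),np.array(p['t']).ravel()
    return p
def ray(p,uv):
    d=np.array([(uv[0]-p['cx'])/p['fx'],(uv[1]-p['cy'])/p['fy']]);s=d.copy()
    for _ in range(20): s=d/(1+p['k1']*(s@s))
    v=p['Rw'].T@np.r_[s,1];return -p['Rw'].T@p['tw'],v/np.linalg.norm(v)
def atz(p,uv,z):
    c,v=ray(p,uv);return c+v*(z-c[2])/v[2]
def proj(p,X):
    c=p['Rw']@np.array(X)+p['tw'];s=c[:2]/c[2];s=s*(1+p['k1']*(s@s));return np.array([s[0]*p['fx']+p['cx'],s[1]*p['fy']+p['cy']])
def tri(obs):
    A=np.zeros((3,3));b=np.zeros(3);
    for p,uv in obs:
        c,v=ray(p,uv);P=np.eye(3)-np.outer(v,v);A+=P;b+=P@c
    X=np.linalg.solve(A,b);return X,[np.linalg.norm(proj(p,X)-uv) for p,uv in obs]
def mark(p,n):
    r=ctrl.mark_of(p,n)
    return [(round(x['p'],2),np.array(x['position'])*[640,480]) for x in r]
E
python3 - <<'E'
from h import *
np.set_printoptions(precision=4,suppress=True)
o=ctrl.get_obs();print(o)
P={n:shot(n) for n in ['scene','top','wrist']}
for n in P: cv2.imwrite(f'pics/{n}0.png',P[n]['frame'])
for k in ['clamp','nut_grip','strap','lever_pivot','lever_ball','stand','tape','brass_mass','scissors']:
    ob=[]
    for n in P:
        m=mark(P[n],k);print(k,n,m[:2])
        if m and m[0][0]>.4: ob.append((P[n],m[0][1]))
    if len(ob)>1: print('  ->',tri(ob))
E
```

```text
pics
{'t': 0.0, 'q': array([ 1.107 ,  0.0534,  1.6143, -0.    ,  1.476 , -0.119 ]), 'dq': array([-0.0006, -0.0001,  0.0005, -0.0001, -0.0023,  0.001 ]), 'effort': array([ -0.0014, -39.3661, -37.019 ,  -0.0001,   0.0069,  -0.    ]), 'tool_pos': array([0.211 , 0.5876, 0.2066]), 'tool_rot': array([-0.5389, -3.0944,  0.0031]), 'contact_force': array([ 0.2203,  0.1621, -0.2207]), 'wrist_torque': array([-0.0275,  0.0538,  0.0032]), 'opening': 0.08544718735218707}
clamp scene [(0.84, array([395.584, 326.016]))]
clamp top [(0.97, array([220.608, 282.384])), (0.42, array([458.304, 308.112]))]
clamp wrist []
  -> (array([ 0.5139,  0.088 , -0.0068]), [np.float64(1.6820549129540232), np.float64(1.5588315016489758)])
nut_grip scene [(0.85, array([398.016, 297.792]))]
nut_grip top [(0.86, array([208.192, 275.808]))]
nut_grip wrist []
  -> (array([0.5181, 0.0924, 0.0763]), [np.float64(0.11037059072622543), np.float64(0.10506387696849469)])
strap scene [(0.55, array([398.912, 304.992]))]
strap top [(0.67, array([213.888, 281.712])), (0.3, array([247.104, 278.88 ]))]
strap wrist []
  -> (array([0.510
[... 559 characters left out ...]
ene [(0.7, array([432.32 , 356.592])), (0.67, array([280.576, 186.72 ]))]
stand top []
stand wrist []
tape scene []
tape top [(0.74, array([233.216, 214.608]))]
tape wrist []
brass_mass scene [(0.63, array([434.112, 356.016])), (0.61, array([414.208, 265.68 ]))]
brass_mass top [(0.74, array([218.112, 284.592])), (0.5, array([257.6  , 354.192]))]
brass_mass wrist []
  -> (array([ 0.4939,  0.1279, -0.0586]), [np.float64(20.203902147219527), np.float64(17.79335376960142)])
scissors scene [(0.92, array([279.424, 188.784]))]
scissors top [(0.94, array([456.896, 309.888]))]
scissors wrist []
  -> (array([ 0.4702, -0.3703, -0.003 ]), [np.float64(0.7743575338609873), np.float64(0.9486369506367739)])
```

View pics/scene0.png

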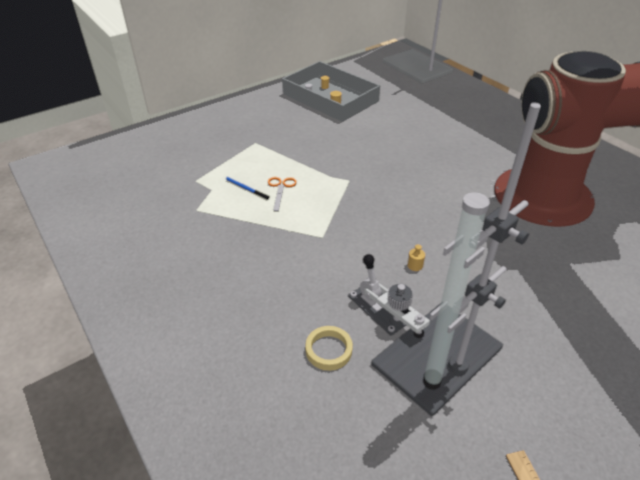

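View pics/top0.png

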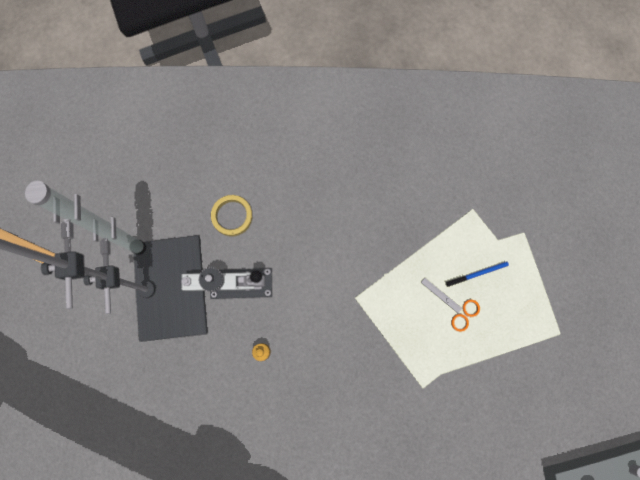

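View pics/wrist0.png

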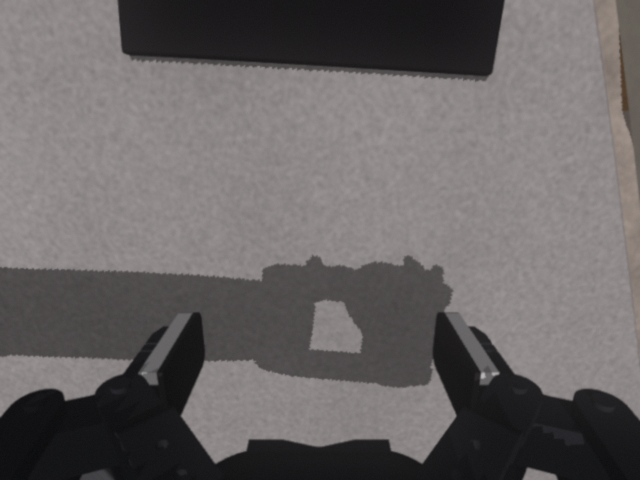

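```bash
python3 - <<'E'
from h import *
np.set_printoptions(precision=4,suppress=True)
P={n:shot(n) for n in ['scene','top','wrist']}
print(P['wrist']['hand_eye'],P['wrist']['fx'])
for n in ['scene','top']:
    p=P[n]; print(n,'cam',-p['Rw'].T@p['tw'])
    for k,z in [('clamp',0),('nut_grip',.0705),('strap',.0395),('lever_pivot',.033),('lever_ball',.096),('tape',.0),('brass_mass',0)]:
        for m in mark(p,k)[:1]: print(k,m[0],atz(p,m[1],z))
p=P['top']
for uv in [(136,243),(200,236),(207,333),(140,341)]: print('foot',atz(p,uv,.014))
print('rod',atz(p,(147,289),.02),'tube',atz(p,(137,246),.02),atz(p,(106,277),.1),atz(p,(106,277),.2))
i=p['frame'][150:380,20:320];cv2.imwrite('pics/topz.png',cv2.resize(i,None,fx=2.6,fy=2.6,interpolation=2))
i=P['scene']['frame'][90:420,300:560];cv2.imwrite('pics/scz.png',cv2.resize(i,None,fx=1.8,fy=1.8,interpolation=2))
E
```

```text
[[ 0.     -0.9503 -0.3113  0.0803]
 [ 1.     -0.0003  0.0011  0.0004]
 [-0.0011 -0.3113  0.9503 -0.1661]
 [ 0.      0.      0.      1.    ]] 401.4013615513875
scene cam [0.9642 0.5074 0.7597]
clamp 0.79 [0.5178 0.088  0.    ]
nut_grip 0.89 [0.511  0.0879 0.0705]
strap 0.75 [0.5077 0.0849 0.0395]
lever_pivot 0.56 [0.5107 0.0193 0.033 ]
lever_ball 0.87 [0.5201 0.0096 0.096 ]
tape 0.2 [0.5037 0.1801 0.    ]
brass_mass 0.61 [0.3929 0.0031 0.    ]
top cam [ 0.4136 -0.0906  0.9144]
clamp 0.6 [0.5012 0.0872 0.    ]
strap 0.57 [0.5093 0.0805 0.0395]
lever_pivot 0.65 [0.5204 0.0312 0.033 ]
lever_ball 0.73 [0.5124 0.0102 0.096 ]
tape 0.72 [0.5247 0.1078 0.    ]
brass_mass 0.57 [0.3897 0.0001 0.    ]
foot [0.5868 0.2509 0.014 ]
foot [0.6024 0.1264 0.014 ]
foot [0.419  0.1029 0.014 ]
foot [0.4009 0.2286 0.014 ]
rod [0.4978 0.22   0.02  ] tube [0.5798 0.2462 0.02  ] [0.5094 0.2669 0.1   ] [0.4976 0.223  0.2   ]
```

View pics/topz.png

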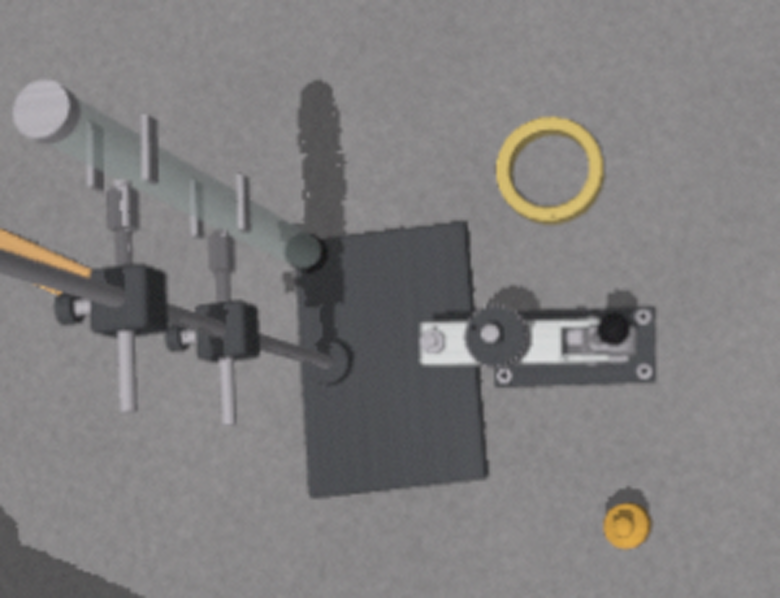

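View pics/scz.png

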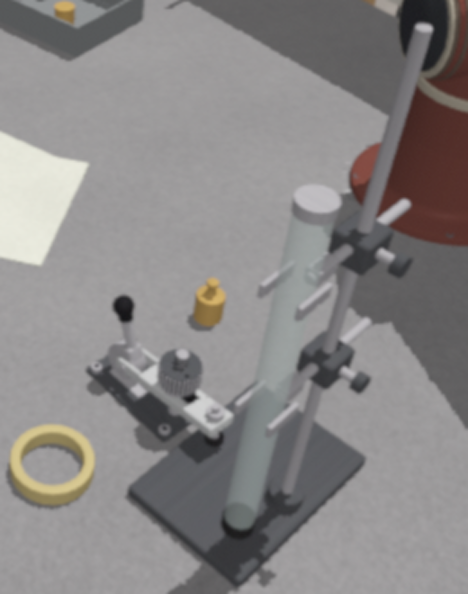

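Call:
carry_out([
  [0.2,-0.97,0,0,0,0.7,1],
  [0.2,-0.97,0,0,0,0.7,1],
  [0.2,-0.97,0,0,0,0.7,1],
  [0.2,-0.97,0,0,0,0.7,1],
  [0.2,-0.97,0,0,0,0.7,1],
  [0.2,-0.97,0,0,0,0.7,1],
  [0.2,-0.97,0,0,0,0.7,1],
  [0.2,-0.97,0,0,0,0.7,1],
  [0.2,-0.97,0,0,0,0.7,1],
  [0.2,-0.97,0,0,0,0.7,1],
  [0.2,-0.97,0,0,0,0.7,1],
  [0.2,-0.97,0,0,0,0.7,1],
])

```text
t: 3.55
tool_pos: [0.2713, 0.2963, 0.208]
tool_rot: [-0.775, 3.044, 0.0]
contact_force: [0.5, -0.0, 0.1]
opening: 0.0854
```

Call:
carry_out([
  [0.2,-0.97,0,0,0,0.7,1],
  [0.2,-0.97,0,0,0,0.7,1],
  [0.4,-0.95,0,0,0,0.7,1],
  [0.4,-0.95,0,0,0,0.7,1],
  [0.4,-0.95,0,0,0,0.7,1],
  [0.4,-0.95,0,0,0,0.7,1],
  [0.4,-0.95,0,0,0,0.7,1],
  [0.4,-0.95,0,0,0,0.7,1],
  [0.4,-0.95,0,0,0,0.7,1],
  [0.4,-0.95,0,0,0,0.7,1],
])

```text
t: 4.55
tool_pos: [0.3616, 0.0576, 0.208]
tool_rot: [-1.771, 2.594, -0.001]
contact_force: [0.1, 0.2, 1.3]
opening: 0.0849
```

Call:
carry_out([
  [0.9,0.14,0,0,0,0.3,1],
  [0.9,0.14,0,0,0,0.3,1],
  [0.9,0.14,0,0,0,0.3,1],
  [0.9,0.14,0,0,0,0.3,1],
  [0.9,0.14,0,0,0,0.3,1],
  [0.9,0.14,0,0,0,0.3,1],
  [0.5,0.14,0,0,0,0.3,1],
  [0,0,0,0,0,0,1],
])

```text
t: 5.35
tool_pos: [0.5096, 0.0834, 0.2077]
tool_rot: [2.03, -2.397, -0.001]
contact_force: [-0.3, 1.1, 0.7]
opening: 0.0853
```

```bash
python3 - <<'E'
from h import *
np.set_printoptions(precision=4,suppress=True)
o=ctrl.get_obs();print(o['t'],o['q'],o['tool_pos'],o['tool_rot'],o['contact_force'])
p=shot('wrist');cv2.imwrite('pics/w1.png',p['frame'])
for k,z in [('clamp',0),('nut_grip',.0705),('strap',.0395),('lever_pivot',.033),('lever_ball',.096)]:
    for m in mark(p,k)[:1]: print(k,m,atz(p,m[1],z))
E
```

```text
5.35 [ 0.0179 -0.2105  1.8616  0.0001  1.4909 -2.9582] [0.5096 0.0834 0.2077] [ 2.0301 -2.3971 -0.0005] [-0.2899  1.0555  0.7404]
clamp (0.71, array([301.888, 141.12 ])) [0.5161 0.0335 0.    ]
nut_grip (0.98, array([314.368, 219.12 ])) [0.5133 0.0886 0.0705]
strap (0.59, array([441.088,  79.488])) [0.3986 0.0019 0.0395]
lever_pivot (0.59, array([301.12 , 141.696])) [0.515  0.0313 0.033 ]
lever_ball (0.91, array([287.808, 114.192])) [0.5171 0.0074 0.096 ]
```

View pics/w1.png

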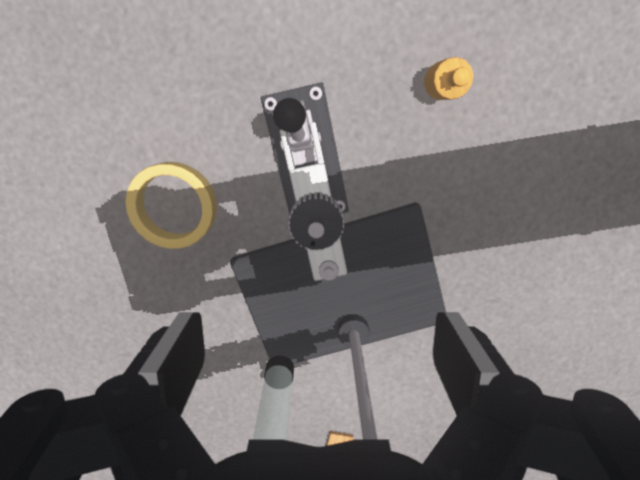

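```bash
python3 - <<'E'
from h import *
np.set_printoptions(precision=4,suppress=True)
p=shot('wrist')
print('stud top',atz(p,(316,230),.097),'nut top',atz(p,(317,221),.0815))
for a in [(262,97),(325,83),(348,205)]: print(atz(p,a,.006))
print('screws',atz(p,(270,103),.008),atz(p,(316,93),.008),atz(p,(341,206),.008))
print('nose screw',atz(p,(328,269),.05))
s=shot('scene');t=shot('top')
for k in ['nut_grip','lever_ball','lever_pivot']:
    ob=[(q,mark(q,k)[0][1]) for q in (p,s,t) if mark(q,k)]
    print(k,len(ob),tri(ob))
i=p['frame'][60:300,220:380];cv2.imwrite('pics/w1z.png',cv2.resize(i,None,fx=2.5,fy=2.5,interpolation=2))
E
```

```text
stud top [0.5107 0.0893 0.097 ] nut top [0.5097 0.0871 0.0815]
[ 0.542  -0.0098  0.006 ]
[ 0.4862 -0.012   0.006 ]
[0.4821 0.0978 0.006 ]
screws [ 0.5359 -0.0038  0.008 ] [ 0.4952 -0.0052  0.008 ] [0.4888 0.0972 0.008 ]
nose screw [0.509  0.1406 0.05  ]
nut_grip 3 (array([0.5175, 0.0904, 0.0798]), [np.float64(5.6698532875773), np.float64(0.32514394030171706), np.float64(2.395413569021777)])
lever_ball 3 (array([0.5175, 0.009 , 0.1052]), [np.float64(4.575954466167813), np.float64(1.6892365233002866), np.float64(1.639986018007391)])
lever_pivot 3 (array([0.5138, 0.0312, 0.0474]), [np.float64(4.780522542216265), np.float64(0.10089818233120496), np.float64(2.1881139708510733)])
```

View pics/w1z.png

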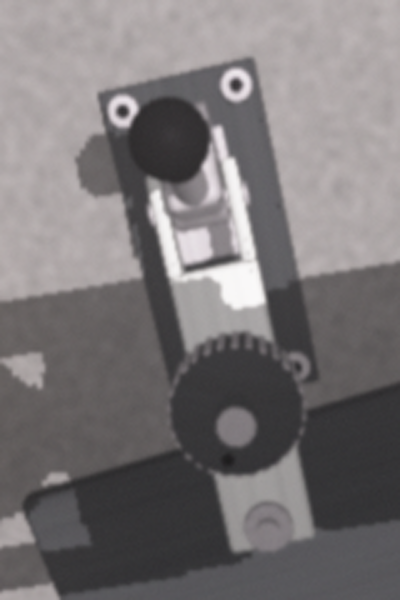

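Call:
carry_out([
  [0.02,0.11,-1,0,0,0.1,1],
  [0.02,0.11,-1,0,0,0.1,1],
  [0,0,-1,0,0,0.1,1],
  [0,0,-1,0,0,0.1,1],
  [0,0,-0.8,0,0,0.1,1],
  [0,0,-0.6,0,0,0.1,1],
  [0,0,-0.5,0,0,0,1],
  [0,0,-0.4,0,0,0,1],
  [0,0,0,0,0,0,1],
])

```text
t: 7.6
tool_pos: [0.5089, 0.0887, 0.049]
tool_rot: [2.1, -2.334, -0.002]
contact_force: [-0.4, 0.5, -0.7]
opening: 0.0852
```

```bash
python3 - <<'E'
from h import *
np.set_printoptions(precision=4,suppress=True)
o=ctrl.get_obs();print(o['t'],o['q'],o['tool_pos'],o['tool_rot'],o['contact_force'],o['wrist_torque'])
p=shot('wrist');cv2.imwrite('pics/w2.png',p['frame'])
E
```

```text
7.6 [ 0.0284 -0.0491  1.9938 -0.      1.1991 -3.0075] [0.5089 0.0887 0.049 ] [ 2.0999 -2.3344 -0.0023] [-0.4004  0.4546 -0.6772] [-0.0371  0.0225 -0.0361]
```

View pics/w2.png

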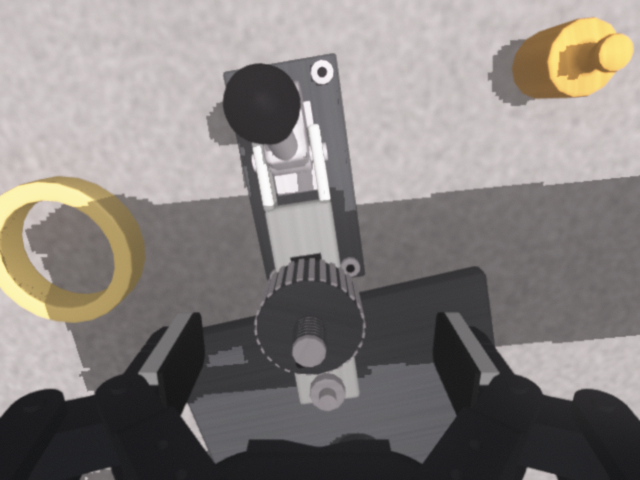

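```bash
python3 - <<'E'
from h import *
np.set_printoptions(precision=4,suppress=True)
p=shot('wrist')
print('stud top',atz(p,(309,347),.097),atz(p,(309,347),.095),proj(p,(.5089,.0887,.068)),proj(p,(.5089,.0887,.097)))
print('ball',[atz(p,(261,103),z) for z in (.09,.094,.098)])
E
```

```text
stud top [0.5127 0.088  0.097 ] [0.5128 0.0893 0.095 ] [319.7038 307.4211] [320.061  347.7839]
ball [array([0.5181, 0.0072, 0.09  ]), array([0.5175, 0.0073, 0.094 ]), array([0.517 , 0.0074, 0.098 ])]
```

Call:
carry_out([
  [0.14,0,0,0,0,0,0.8],
  [0,0,0,0,0,0,0.3],
  [0,0,0,0,0,0,0.2],
  [0,0,0,0,0,0,0.2],
  [0,0,0,0,0,0,0.2],
  [0,0,0,0,0,0,0.2],
], grip_force=80)

```text
t: 8.3
tool_pos: [0.5129, 0.0888, 0.0517]
tool_rot: [2.101, -2.335, -0.002]
contact_force: [-5.1, -0.1, 8.0]
opening: 0.0367
```

```bash
python3 - <<'E'
from h import *
np.set_printoptions(precision=4,suppress=True)
o=ctrl.get_obs();print(o['t'],o['q'],o['tool_pos'],o['tool_rot'],o['contact_force'],o['wrist_torque'],o['opening'])
p=shot('wrist');cv2.imwrite('pics/w3.png',p['frame'])
E
```

```text
8.3 [ 0.0284 -0.0437  1.9836  0.0001  1.203  -3.0078] [0.5129 0.0888 0.0517] [ 2.1006 -2.3346 -0.0015] [-5.1241 -0.1348  7.971 ] [0.0131 0.9322 0.0278] 0.036727826563474814
```

View pics/w3.png

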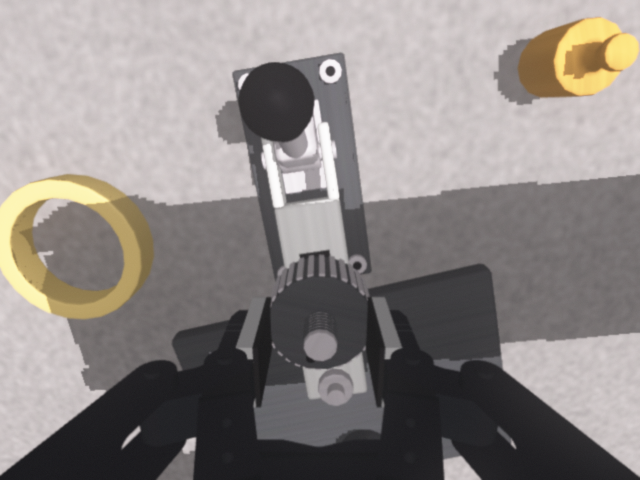

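Call:
carry_out([
  [0,0,0.08,0,0,0,0.2],
  [0,0,0,0,0,-1,0.2],
  [0,0,0,0,0,-1,0.2],
  [0,0,0,0,0,-1,0.2],
  [0,0,0,0,0,-1,0.2],
  [0,0,0,0,0,-1,0.2],
  [0,0,0,0,0,-1,0.2],
  [0,0,0,0,0,-1,0.2],
  [0,0,0,0,0,0,0.2],
])

```text
t: 9.25
tool_pos: [0.5125, 0.0886, 0.0513]
tool_rot: [1.173, -2.913, -0.0]
contact_force: [0.5, -1.2, -4.4]
opening: 0.0364
```

```bash
python3 - <<'E'
from h import *
np.set_printoptions(precision=4,suppress=True)
o=ctrl.get_obs();print(o['t'],o['q'],o['q'][0]-o['q'][5],o['tool_pos'],o['contact_force'],o['wrist_torque'],o['opening'])
p=shot('wrist');cv2.imwrite('pics/w4.png',p['frame'])
E
```

```text
9.25 [ 0.0283 -0.0443  1.9849 -0.0003  1.2021 -2.3082] 2.33647185915092 [0.5125 0.0886 0.0513] [ 0.4663 -1.1919 -4.3742] [-0.1686 -0.2311 -0.0067] 0.036431097890799256
```

View pics/w4.png

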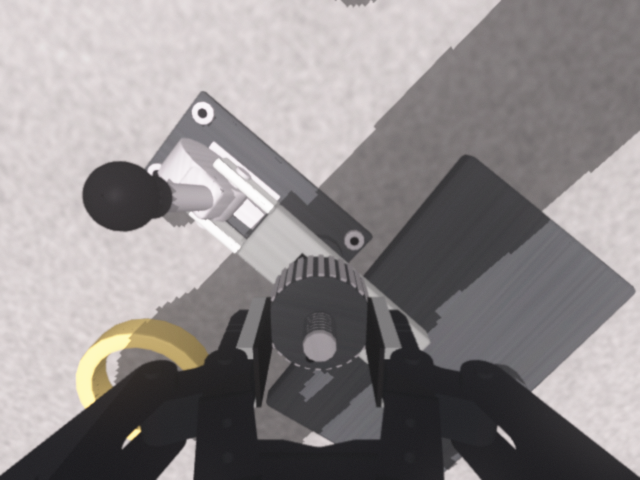

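Call:
carry_out([
  [0,0,-0.02,0,0,-1,0.2],
  [0,0,-0.02,0,0,-1,0.2],
  [0,0,-0.01,0,0,-1,0.2],
  [0,0,0,0,0,-1,0.2],
  [0,0,0,0,0,-1,0.2],
  [0,0,-0.01,0,0,-1,0.2],
  [0,0,0,0,0,-1,0.2],
  [0,0,0,0,0,-1,0.2],
  [0,0,-0.01,0,0,-1,0.2],
  [0,0,0,0,0,-1,0.2],
  [0,0,0,0,0,0,0.2],
])

```text
t: 10.4
tool_pos: [0.5125, 0.0886, 0.0504]
tool_rot: [-0.364, -3.118, 0.001]
contact_force: [-3.7, 0.2, 0.8]
opening: 0.0365
```

```bash
python3 - <<'E'
from h import *
np.set_printoptions(precision=4,suppress=True)
o=ctrl.get_obs();print(o['t'],o['q'],o['q'][0]-o['q'][5],o['tool_pos'],o['contact_force'],o['wrist_torque'],o['opening'])
E
```

```text
10.4 [ 0.0283 -0.0426  1.9849 -0.0003  1.2013 -1.3097] 1.337964574107096 [0.5125 0.0886 0.0504] [-3.7027  0.2445  0.7525] [-0.2785  0.6248  0.0461] 0.036454385145524494
```

Call:
carry_out([
  [0,0,0,0,0,-1,0.2],
  [0,0,0,0,0,-1,0.2],
  [0,0,-0.01,0,0,-1,0.2],
  [0,0,0,0,0,-1,0.2],
  [0,0,0,0,0,-1,0.2],
  [0,0,-0.01,0,0,-1,0.2],
  [0,0,0,0,0,-1,0.2],
  [0,0,0,0,0,0,0.2],
  [0,0,0,0,0,0,0.8],
  [0,0,0,0,0,0,0.8],
  [0,0,0,0,0,0,0.8],
  [0,0,0,0,0,0,0.8],
])

```text
t: 11.6
tool_pos: [0.5141, 0.0887, 0.0507]
tool_rot: [1.414, 2.804, 0.001]
contact_force: [0.0, -0.1, -0.4]
opening: 0.0688
```

```bash
python3 - <<'E'
from h import *
np.set_printoptions(precision=4,suppress=True)
o=ctrl.get_obs();print(o['t'],o['q'],o['q'][0]-o['q'][5],o['tool_pos'],o['contact_force'],o['wrist_torque'],o['opening'])
E
```

```text
11.6 [ 0.0281 -0.042   1.9837  0.0001  1.198  -0.6086] 0.6366604308764103 [0.5141 0.0887 0.0507] [ 0.0488 -0.0973 -0.428 ] [-0.0242  0.0193  0.0345] 0.06875898615608206
```

Call:
carry_out([
  [0,0,0.7,0,0,0,0.8],
  [0,0,1,0,0,0,0.8],
  [0,0,1,0,0,0,0.8],
  [0,-0.5,0.8,0,0,0,0.8],
  [0,-0.8,0,0,0,-1,0.8],
  [0.04,-0.8,0,0,0,-1,0.8],
  [0.04,-0.8,0,0,0,-1,0.8],
  [0,-0.36,0,0,0,-1,0.8],
  [0,0,0,0,0,-1,0.8],
  [0,0,0,0,0,-1,0.8],
  [0,0,0,0,0,0,0.8],
])

```text
t: 12.7
tool_pos: [0.5156, 0.007, 0.1379]
tool_rot: [2.18, 2.261, 0.001]
contact_force: [-0.3, -0.3, -0.5]
opening: 0.0685
```

```bash
python3 - <<'E'
from h import *
np.set_printoptions(precision=4,suppress=True)
o=ctrl.get_obs();print(o['t'],o['q'],o['q'][0]-o['q'][5],o['tool_pos'],o['contact_force'],o['wrist_torque'],o['opening'])
p=shot('wrist');cv2.imwrite('pics/w5.png',p['frame']);s=shot('scene');t=shot('top')
ob=[]
for q in (p,s,t):
    m=mark(q,'lever_ball');print(m[:2])
    if m: ob.append((q,m[0][1])); print(atz(q,m[0][1],.095))
print(tri(ob))
i=s['frame'][200:350,320:480];cv2.imwrite('pics/s5.png',cv2.resize(i,None,fx=3.5,fy=3.5,interpolation=2))
E
```

```text
12.7 [-0.1309 -0.1591  1.9354  0.      1.3644 -0.1672] 0.03629521016949491 [0.5156 0.007  0.1379] [-0.3158 -0.2942 -0.5282] [ 0.0271  0.0387 -0.0368] 0.06846995770680274
[(0.59, array([318.4, 253.2]))]
[0.5155 0.0096 0.095 ]
[(0.67, array([369.024, 261.888])), (0.33, array([399.872, 303.12 ]))]
[0.5172 0.0118 0.095 ]
[]
(array([0.5153, 0.009 , 0.0919]), [np.float64(0.9499193540355826), np.float64(0.30582567044385794)])
```

View pics/w5.png

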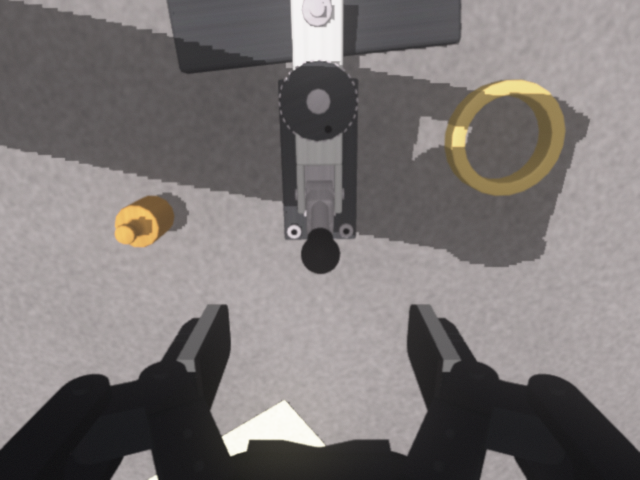

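View pics/s5.png

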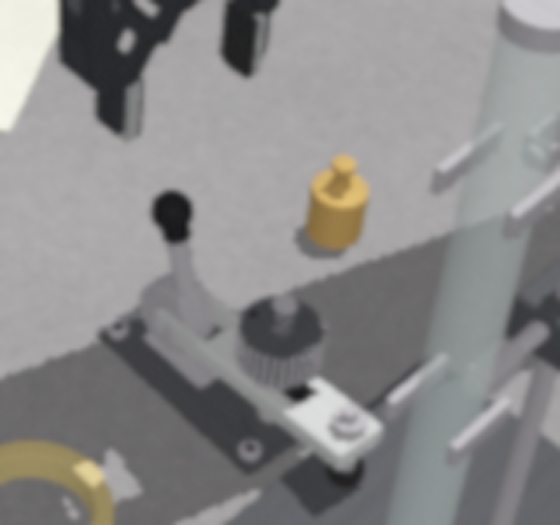

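Call:
carry_out([
  [0,0.06,-0.9,0,0,0,0.8],
  [0,0,-0.9,0,0,0,0.8],
  [0,0,-0.7,0,0,0,0.7],
  [0,0,0,0,0,0,0.5],
  [0,0,0,0,0,0,0.3],
  [0,0,0,0,0,0,0.1],
  [0,0,0,0,0,0,0.0],
  [0,0,0,0,0,0,0.0],
  [0,0,0,0,0,0,0.0],
], grip_force=20)

```text
t: 13.9
tool_pos: [0.5162, 0.0086, 0.0763]
tool_rot: [2.18, 2.26, 0.002]
contact_force: [0.5, 0.4, 2.5]
opening: 0.0162
```

```bash
python3 - <<'E'
from h import *
np.set_printoptions(precision=4,suppress=True)
o=ctrl.get_obs();print(o['t'],o['q'],o['q'][0]-o['q'][5],o['tool_pos'],o['contact_force'],o['wrist_torque'],o['opening'])
p=shot('wrist');cv2.imwrite('pics/w6.png',p['frame'])
E
```

```text
13.9 [-0.1276 -0.0898  1.982  -0.0001  1.2471 -0.1636] 0.036032707080054266 [0.5162 0.0086 0.0763] [0.4977 0.4466 2.4661] [ 0.0448 -0.1226 -0.031 ] 0.016235428366639288
```

View pics/w6.png

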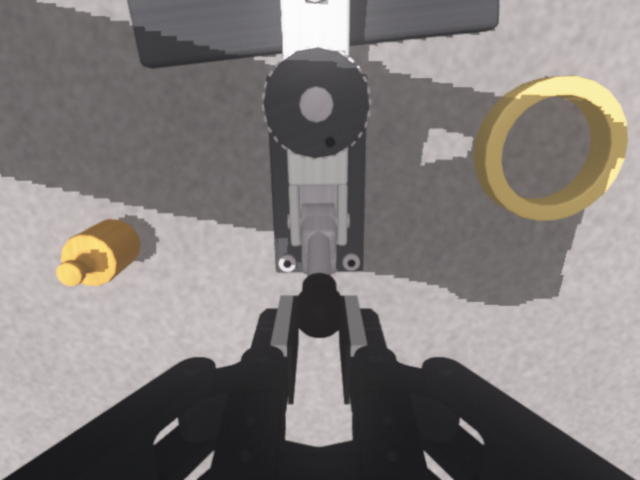

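Call:
carry_out([
  [0.01,-0.244,-0.062,0,0,0,0],
  [0.01,-0.244,-0.062,0,0,0,0],
  [0,0,0,0,0,0,0],
  [0,0,0,0,0,0,0],
])

```text
t: 14.35
tool_pos: [0.5171, -0.0049, 0.0735]
tool_rot: [2.179, 2.258, 0.001]
contact_force: [0.2, -2.6, 5.8]
opening: 0.0154
```

Call:
carry_out([
  [0.01,-0.196,-0.088,0,0,0,0],
  [0,0,0,0,0,0,0],
  [0,0,0,0,0,0,0],
])

```text
t: 14.65
tool_pos: [0.5189, -0.0112, 0.0734]
tool_rot: [2.176, 2.255, 0.001]
contact_force: [-1.5, -6.2, 12.2]
opening: 0.0002
```

Call:
carry_out([
  [0.01,-0.188,-0.112,0,0,0,0],
  [0,0,0,0,0,0,0],
  [0,0,0,0,0,0,0],
])

```text
t: 14.95
tool_pos: [0.5187, -0.0162, 0.0699]
tool_rot: [2.176, 2.255, -0.001]
contact_force: [0.7, -7.8, 8.5]
opening: 0.0003
```

Call:
carry_out([
  [0.01,-0.188,-0.144,0,0,0,0],
  [0,0,0,0,0,0,0],
  [0,0,0,0,0,0,0],
])

```text
t: 15.25
tool_pos: [0.5182, -0.02, 0.0652]
tool_rot: [2.178, 2.257, -0.0]
contact_force: [-0.1, -5.0, 6.3]
opening: -0.0001
```

Call:
carry_out([
  [0.01,-0.172,-0.164,0,0,0,0],
  [0,0,0,0,0,0,0],
  [0,0,0,0,0,0,0],
])

```text
t: 15.55
tool_pos: [0.5177, -0.0231, 0.0602]
tool_rot: [2.18, 2.259, 0.0]
contact_force: [0.7, -1.9, 5.0]
opening: -0.0
```

```bash
python3 - <<'E'
from h import *
np.set_printoptions(precision=4,suppress=True)
o=ctrl.get_obs();print(o['t'],o['tool_pos'],o['contact_force'],o['wrist_torque'],o['opening'])
p=shot('wrist');cv2.imwrite('pics/w7.png',p['frame']);s=shot('scene')
for q in (p,s): print(mark(q,'lever_ball')[:1])
i=s['frame'][200:350,320:480];cv2.imwrite('pics/s7.png',cv2.resize(i,None,fx=3.5,fy=3.5,interpolation=2))
E
```

```text
15.55 [ 0.5177 -0.0231  0.0602] [ 0.6739 -1.9402  4.9769] [-0.6128 -0.2403 -0.0358] -3.342000743734822e-05
[]
[(0.9, array([352.192, 258.48 ]))]
```

View pics/w7.png

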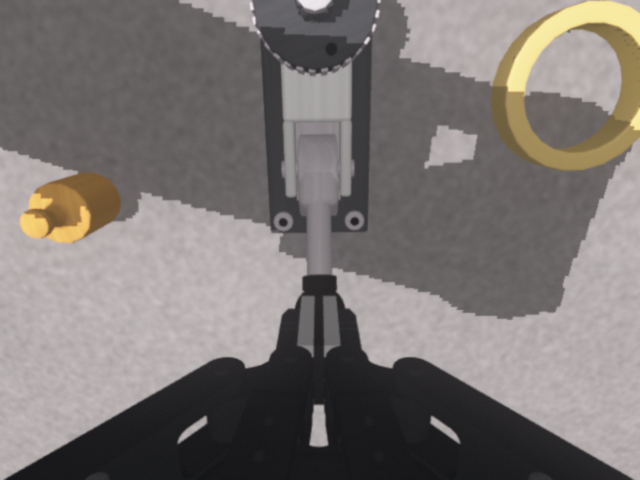

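View pics/s7.png

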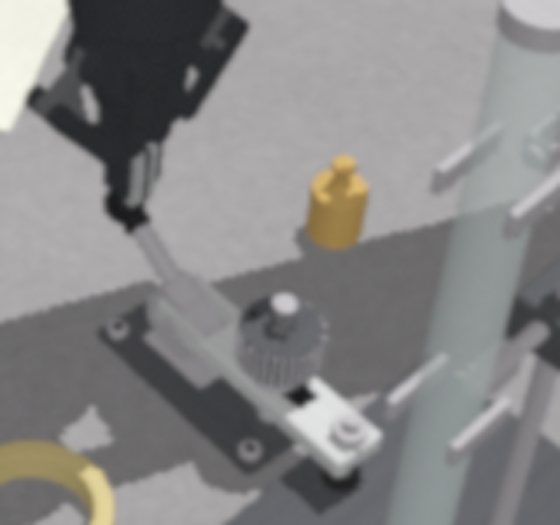

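```bash
python3 - <<'E'
from h import *
np.set_printoptions(precision=4,suppress=True)
s=shot('scene');m=mark(s,'lever_ball')[0][1]
c,v=ray(s,m)
X=c+v*(.5165-c[0])/v[0];print(X)
from scipy.optimize import brentq
def ball(p): return np.array([.5147+.037*.065*np.sin(p),.0287-.065*np.sin(p),.028+.013*np.cos(np.radians(83)-p)+.065*np.cos(p)])
for p in np.arange(.6,1.15,.05): print(round(p,2),ball(p),proj(s,ball(p)),m)
o=ctrl.get_obs();print(o['tool_pos'])
E
```

```text
[ 0.5165 -0.0307  0.0681]
0.6 [ 0.5161 -0.008   0.0902] [362.389  257.0579] [353.92  258.624]
0.65 [ 0.5162 -0.0106  0.0888] [361.3901 256.8001] [353.92  258.624]
0.7 [ 0.5162 -0.0132  0.0872] [360.4281 256.635 ] [353.92  258.624]
0.75 [ 0.5163 -0.0156  0.0855] [359.5052 256.5622] [353.92  258.624]
0.8 [ 0.5164 -0.0179  0.0836] [358.6236 256.5811] [353.92  258.624]
0.85 [ 0.5165 -0.0201  0.0816] [357.7852 256.6908] [353.92  258.624]
0.9 [ 0.5166 -0.0222  0.0795] [356.9916 256.8905] [353.92  258.624]
0.95 [ 0.5167 -0.0242  0.0772] [356.2446 257.1787] [353.92  258.624]
1.0 [ 0.5167 -0.026   0.0748] [355.5457 257.5541] [353.92  258.624]
1.05 [ 0.5168 -0.0277  0.0723] [354.8961 258.0149] [353.92  258.624]
1.1 [ 0.5168 -0.0292  0.0697] [354.2971 258.5594] [353.92  258.624]
[ 0.5175 -0.0227  0.06  ]
```

```bash
python3 - <<'E'
from h import *
np.set_printoptions(precision=4,suppress=True)
s=shot('scene');p_=shot('wrist')
def pt(p,L): return np.array([.5147+.037*L*np.sin(p),.0287-L*np.sin(p),.028+.013*np.cos(np.radians(83)-p)+L*np.cos(p)])
for p in (.314,.7,.8,.9,1,1.1,1.2): print(p,[tuple(proj(s,pt(p,L)).round(1)) for L in (.03,.055,.065)],[tuple(proj(p_,pt(p,L)).round()) for L in (.03,.055,.065)])
i=s['frame'][230:310,330:410];cv2.imwrite('pics/s8.png',cv2.resize(i,None,fx=7,fy=7,interpolation=2))
i=p_['frame'][180:340,240:400];cv2.imwrite('pics/w8.png',cv2.resize(i,None,fx=3.5,fy=3.5,interpolation=2))
E
```

```text
0.314 [(np.float64(371.6), np.float64(276.9)), (np.float64(369.5), np.float64(265.1)), (np.float64(368.7), np.float64(260.3))] [(np.float64(316.0), np.float64(202.0)), (np.float64(316.0), np.float64(238.0)), (np.float64(316.0), np.float64(255.0))]
0.7 [(np.float64(367.9), np.float64(274.3)), (np.float64(362.6), np.float64(261.7)), (np.float64(360.4), np.float64(256.6))] [(np.float64(316.0), np.float64(224.0)), (np.float64(316.0), np.float64(277.0)), (np.float64(316.0), np.float64(300.0))]
0.8 [(np.float64(367.0), np.float64(274.0)), (np.float64(361.0), np.float64(261.6)), (np.float64(358.6), np.float64(256.6))] [(np.float64(316.0), np.float64(228.0)), (np.float64(316.0), np.float64(283.0)), (np.float64(316.0), np.float64(307.0))]
0.9 [(np.float64(366.2), np.float64(274.0)), (np.float64(359.6), np.float64(261.8)), (np.float64(357.0), np.float64(256.9))] [(np.float64(316.0), np.float64(232.0)), (np.float64(316.0), np.float64(287.0)), (np.float64(316.0), np.float64(311.0))]
1 [(np.float64(365.6), np.float64(274.1)), (np.float64(358.4), np.float64(262.3)), (np.float64(355.5), np.float64(257.6))] [(np.float64(316.0), np.float64(234.0)), (np.float64(316.0), np.float64(290.0)), (np.float64(317.0), np.float64(314.0))]
1.1 [(np.float64(365.0), np.float64(274.4)), (np.float64(357.3), np.float64(263.1)), (np.float64(354.3), np.float64(258.6))] [(np.float64(317.0), np.float64(236.0)), (np.float64(317.0), np.float64(292.0)), (np.float64(317.0), np.float64(315.0))]
1.2 [(np.float64(364.5), np.float64(274.9)), (np.float64(356.4), np.float64(264.1)), (np.float64(353.3), np.float64(259.9))] [(np.float64(317.0), np.float64(237.0)), (np.float64(317.0), np.float64(292.0)), (np.float64(317.0), np.float64(314.0))]
```

View pics/s8.png

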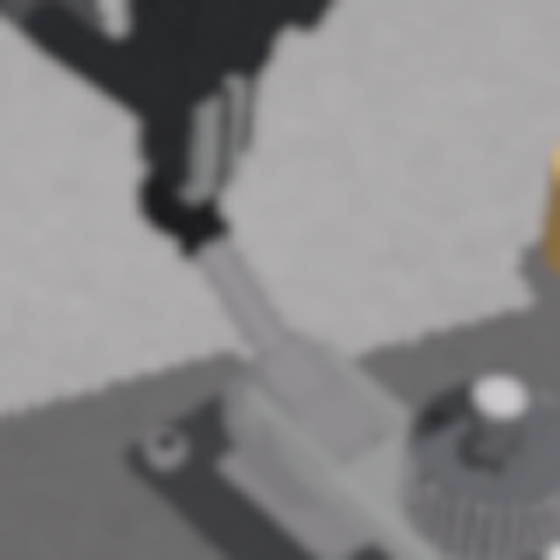

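View pics/w8.png

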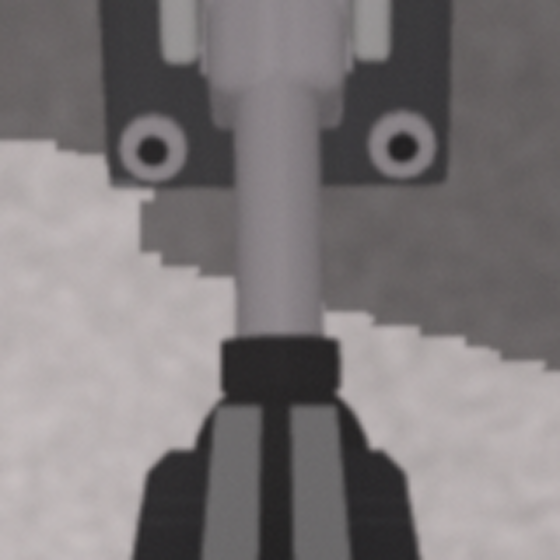

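```bash
python3 - <<'E'
from h import *
np.set_printoptions(precision=1,suppress=True)
s=shot('scene');o=ctrl.get_obs();T=o['tool_pos'];print(T.round(4),o['contact_force'])
for dx in(-.012,0,.012):
  for dy in (-.011,0,.011): print(dx,dy,(proj(s,T+[dx,dy,0])-[330,230])*7)
def pt(p,L): return np.array([.5147+.037*L*np.sin(p),.0287-L*np.sin(p),.028+.013*np.cos(np.radians(83)-p)+L*np.cos(p)])
for p in (.9,1.0,1.1,1.2,1.3,1.4): print(p,[(proj(s,pt(p,L))-[330,230])*7 for L in (0,.025,.035,.055,.065)])
print((proj(s,[.5125,.0886,.097])-[330,230])*7)
E
```

```text
[ 0.5 -0.   0.1] [ 0.6 -4.   4.9]
-0.012 -0.011 [192.5 198.8]
-0.012 0 [218.2 222.9]
-0.012 0.011 [244.3 247.3]
0 -0.011 [156.5 217.2]
0 0 [182.1 241.5]
0 0.011 [208.  266.2]
0.012 -0.011 [120.2 235.8]
0.012 0 [145.6 260.3]
0.012 0.011 [171.4 285.2]
0.9 [array([309.5, 410.5]), array([263. , 324.8]), array([244.5, 290.6]), array([207.4, 222.3]), array([188.9, 188.2])]
1.0 [array([309.7, 408.9]), array([259. , 325.3]), array([238.9, 292. ]), array([198.8, 225.8]), array([178.8, 192.9])]
1.1 [array([309.8, 407.5]), array([255.5, 326.9]), array([234. , 294.9]), array([191.3, 231.4]), array([170.1, 199.9])]
1.2 [array([309.9, 406.5]), array([252.6, 329.7]), array([229.9, 299.2]), array([185., 239.]), array([162.8, 209.2])]
1.3 [array([310. , 405.9]), array([250.1, 333.5]), array([226.6, 304.9]), array([180. , 248.6]), array([157. , 220.7])]
1.4 [array([310. , 405.5]), array([248.3, 338.3]), array([224. , 311.9]), array([176.2, 259.9]), array([152.7, 234.2])]
[492.5 396.8]
```

Call:
carry_out([
  [0,0.1,0.2,0,0,0,0],
  [0,0.2,0.8,0,0,0,0],
  [0,0,1,0,0,0,0.3],
  [0,0,1,0,0,0,0.5],
  [0,0,0,0,0,0,0.5],
])

```text
t: 16.5
tool_pos: [0.5182, -0.0139, 0.1374]
tool_rot: [2.178, 2.26, 0.006]
contact_force: [0.9, -0.2, 0.9]
opening: 0.0422
```

```bash
cat >> h.py <<'E'
def pt(p,L=.065): return np.array([.5147+.037*L*np.sin(p),.0287-L*np.sin(p),.028+.013*np.cos(np.radians(83)-p)+L*np.cos(p)])
E
python3 - <<'E'
from h import *
np.set_printoptions(precision=4,suppress=True)
o=ctrl.get_obs();print(o['t'],o['tool_pos'],o['contact_force'],o['opening'])
p=shot('wrist');cv2.imwrite('pics/w9.png',p['frame']);s=shot('scene')
ob=[]
for q in (p,s):
    m=mark(q,'lever_ball')[:1];print(m)
    if m: ob.append((q,m[0][1]))
if len(ob)>1: print(tri(ob))
for a in np.arange(.6,1.3,.1): print(round(a,2),proj(p,pt(a)),proj(s,pt(a)))
i=s['frame'][230:310,330:410];cv2.imwrite('pics/s9.png',cv2.resize(i,None,fx=7,fy=7,interpolation=2))
E
```

```text
16.5 [ 0.5182 -0.0139  0.1374] [ 0.8914 -0.2047  0.8563] 0.042205092995983684
[(0.85, array([317.888, 260.688]))]
[(0.85, array([356.608, 257.184]))]
(array([ 0.5184, -0.0211,  0.0807]), [np.float64(0.07169268505355213), np.float64(0.02370677543922898)])
0.6 [314.5729 244.9829] [362.389  257.0579]
0.7 [314.6255 251.774 ] [360.4281 256.635 ]
0.8 [314.6781 257.2748] [358.6236 256.5811]
0.9 [314.7299 261.4828] [356.9916 256.8905]
1.0 [314.7803 264.422 ] [355.5457 257.5541]
1.1 [314.8286 266.138 ] [354.2971 258.5594]
1.2 [314.8743 266.6929] [353.2548 259.8909]
```

View pics/w9.png

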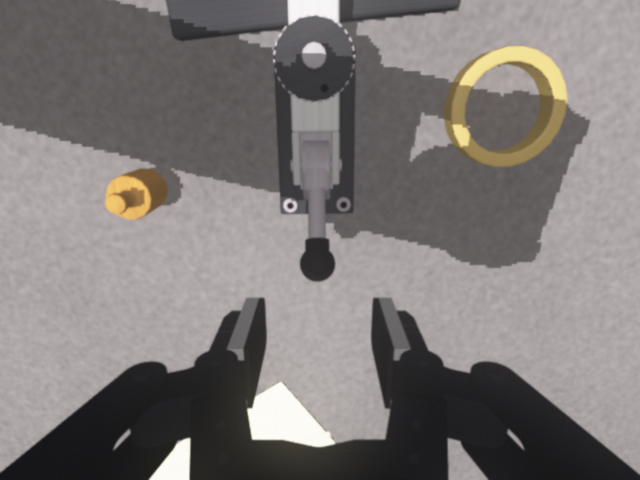

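View pics/s9.png

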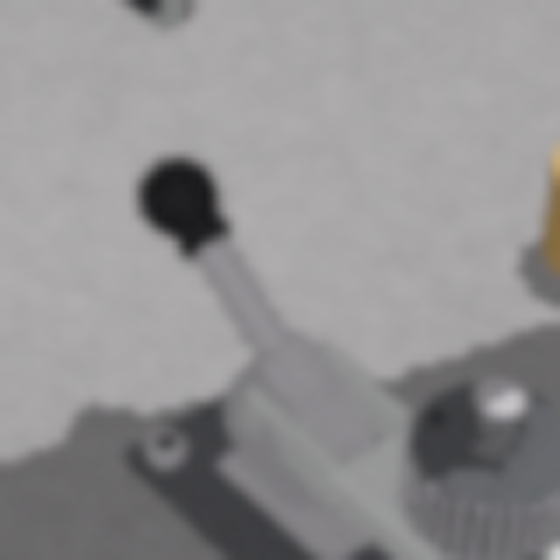

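```bash
python3 - <<'E'
from h import *
np.set_printoptions(precision=4,suppress=True)
print(ctrl.pinch_z)
p=shot('wrist');o=ctrl.get_obs()
z=.0795;a=atz(p,(324,88),z);c=np.array([.5125,.0886,z]);print(a,a-c,np.degrees(np.arctan2(*(a-c)[[1,0]])), proj(p,c))
# w1: pose then
q=dict(p);T=np.eye(4);T[:3,:3]=Ro.from_rotvec([2.0301,-2.3971,-.0005]).as_matrix();T[:3,3]=[.5096,.0834,.2077]
C=np.linalg.inv(T@np.array(p['hand_eye']));q['Rw'],q['tw']=C[:3,:3],C[:3,3]
z=.0815;a=atz(q,(220+228/2.5,60+460/2.5),z);c[2]=z;print(a,a-c,np.degrees(np.arctan2(*(a-c)[[1,0]])),proj(q,c))
T=o['tool_pos'];R=Ro.from_rotvec(o['tool_rot']).as_matrix()
for h in (0,.013,.019,.026):
    print(h,[proj(p,T+R@np.array([dx,dy,-h])) for dx in (-.011,.011) for dy in (-.021,)])
E
```

```text
0.0187
[0.5146 0.0754 0.0795] [ 0.0021 -0.0132  0.    ] -80.79645945374047 [320.818   60.1105]
[0.5185 0.1031 0.0815] [0.006  0.0145 0.    ] 67.49841343720753 [315.737  225.0121]
0 [array([273.3096, 313.0395]), array([271.5747, 269.2769])]
0.013 [array([270.1281, 327.7203]), array([268.1261, 281.355 ])]
0.019 [array([268.5042, 335.2169]), array([266.3577, 287.5503])]
0.026 [array([266.4668, 344.6246]), array([264.1313, 295.3523])]
```

```bash
python3 - <<'E'
import cv2
a=cv2.imread('pics/w6.png')[230:450,210:430];b=cv2.imread('pics/w3.png')[230:450,210:430]
import numpy as np
cv2.imwrite('pics/cmp.png',cv2.resize(np.hstack([a,b]),None,fx=1.8,fy=1.8,interpolation=2))
E
```

```text
(no output)
```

View pics/cmp.png

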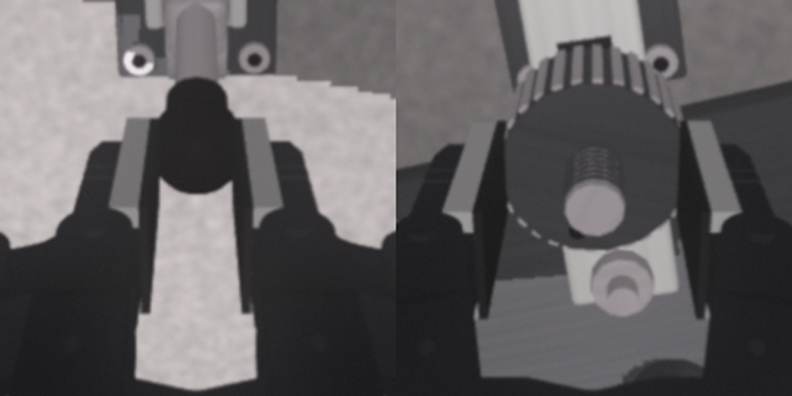

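Call:
carry_out([
  [0,-0.34,-1,0,0,0,0.6],
  [0,0,-1,0,0,0,0.6],
  [0,0,-1,0,0,0,0.6],
  [0,0,-0.56,0,0,0,0.6],
  [0,0,0,0,0,0,0.4],
  [0,0,0,0,0,0,0.2],
  [0,0,0,0,0,0,0],
  [0,0,0,0,0,0,0],
  [0,0,0,0,0,0,0],
], grip_force=30)

```text
t: 17.65
tool_pos: [0.5175, -0.0227, 0.0462]
tool_rot: [2.18, 2.261, 0.003]
contact_force: [1.3, 2.9, -1.3]
opening: 0.0195
```

```bash
python3 - <<'E'
from h import *
np.set_printoptions(precision=4,suppress=True)
o=ctrl.get_obs();print(o['t'],o['tool_pos'],o['contact_force'],o['opening'])
p=shot('wrist');cv2.imwrite('pics/w10.png',p['frame'])
E
```

```text
17.65 [ 0.5175 -0.0227  0.0462] [ 1.335   2.8727 -1.2656] 0.019533851292838404
```

View pics/w10.png

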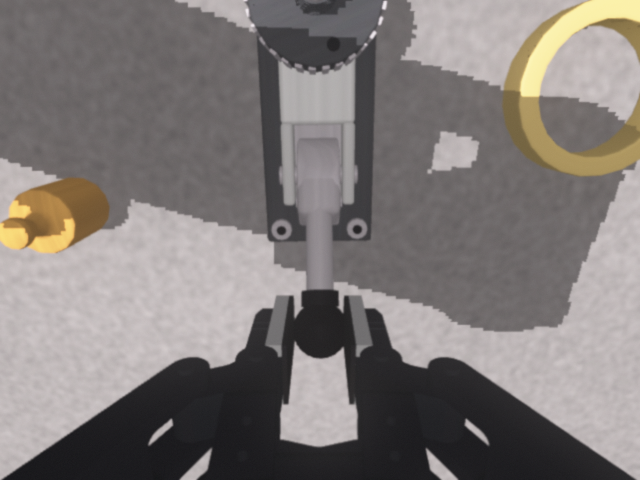

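Call:
carry_out([
  [0,-0.12,-0.152,0,0,0,0],
  [0,0,0,0,0,0,0],
  [0,0,0,0,0,0,0],
])

```text
t: 18.0
tool_pos: [0.5172, -0.0253, 0.0417]
tool_rot: [-2.181, -2.261, -0.003]
contact_force: [2.6, 6.0, -1.6]
opening: 0.0194
```

Call:
carry_out([
  [0,-0.128,-0.204,0,0,0,0],
  [0,0,0,0,0,0,0],
  [0,0,0,0,0,0,0],
])

```text
t: 18.3
tool_pos: [0.5178, -0.0293, 0.0371]
tool_rot: [2.181, 2.259, 0.003]
contact_force: [3.6, 3.9, -1.0]
opening: 0.0197
```

Call:
carry_out([
  [0,-0.108,-0.22,0,0,0,0],
  [0,0,0,0,0,0,0],
  [0,0,0,0,0,0,0],
])

```text
t: 18.6
tool_pos: [0.518, -0.034, 0.0318]
tool_rot: [2.178, 2.257, -0.001]
contact_force: [2.6, -4.2, 1.6]
opening: 0.0197
```

Call:
carry_out([
  [0,-0.044,-0.12,0,0,0,0],
  [0,0,0,0,0,0,0],
  [0,0,0,0,0,0,0],
])

```text
t: 18.9
tool_pos: [0.5179, -0.0353, 0.0288]
tool_rot: [2.177, 2.259, -0.002]
contact_force: [1.4, -5.8, 2.3]
opening: 0.0193
```

Call:
carry_out([
  [0,0.15,0.34,0,0,0,0],
  [0,0.28,0.39,0,0,0,0],
  [0,0.36,0.31,0,0,0,0],
  [0,0.38,0.2,0,0,0,0],
  [0,0.28,0.09,0,0,0,0],
  [0,0,0,0,0,0,0],
  [0,0,0,0,0,0,0.5],
  [0,0,0,0,0,0,0.9],
  [0,0,0,0,0,0,1],
])

```text
t: 19.8
tool_pos: [0.5161, 0.0034, 0.0603]
tool_rot: [-2.18, -2.26, 0.001]
contact_force: [0.7, 0.2, 0.1]
opening: 0.0619
```

Call:
carry_out([
  [0,0,1,0,0,0,1],
  [0,0,1,0,0,0,1],
  [0,0,1,0,0,-1,1],
  [0,0,0.6,0,0,-1,1],
  [-0.03,0.8,0,0,0,-1,1],
  [-0.03,0.8,0,0,0,-0.6,1],
  [-0.03,0.8,0,0,0,0,1],
  [-0.03,0.8,0,0,0,0,1],
  [0,0,0,0,0,0,1],
])

```text
t: 20.7
tool_pos: [0.5132, 0.0848, 0.1506]
tool_rot: [-2.547, -1.836, 0.001]
contact_force: [-0.4, -0.4, 0.6]
opening: 0.0852
```

```bash
python3 - <<'E'
from h import *
np.set_printoptions(precision=4,suppress=True)
o=ctrl.get_obs();print(o['t'],o['q'],o['q'][0]-o['q'][5],o['tool_pos'],o['contact_force'],o['opening'])
p=shot('wrist');cv2.imwrite('pics/w11.png',p['frame']);s=shot('scene')
print(mark(s,'lever_ball')[:1],mark(p,'nut_grip')[:1],proj(p,[.5125,.0886,.095]))
for a in (.2,.3,.4,.5): print(a,proj(s,pt(a)))
i=s['frame'][150:390,300:500];cv2.imwrite('pics/s11.png',cv2.resize(i,None,fx=2.5,fy=2.5,interpolation=2))
E
```

```text
20.7 [ 0.02   -0.1578  1.9123  0.0009  1.3882  0.3416] -0.321581703554502 [0.5132 0.0848 0.1506] [-0.3752 -0.4331  0.6135] 0.08519054751992193
[(0.7, array([360.384, 256.992]))] [(0.56, array([315.392, 228.72 ]))] [315.769 244.254]
0.2 [371.4003 262.4035]
0.3 [369.0171 260.5333]
0.4 [366.7049 259.0119]
0.5 [364.4881 257.8511]
```

View pics/w11.png

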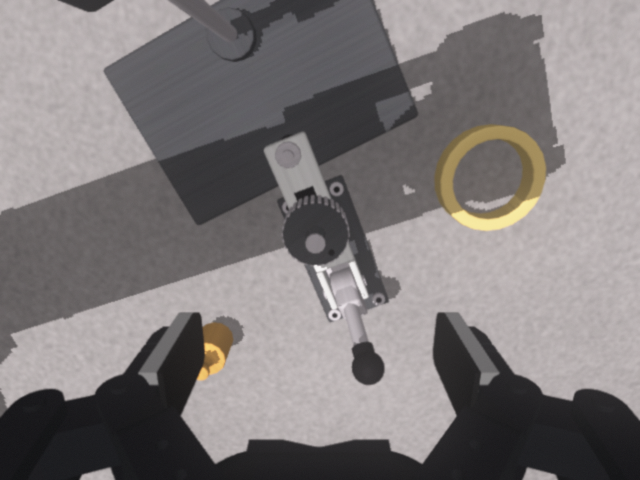

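View pics/s11.png

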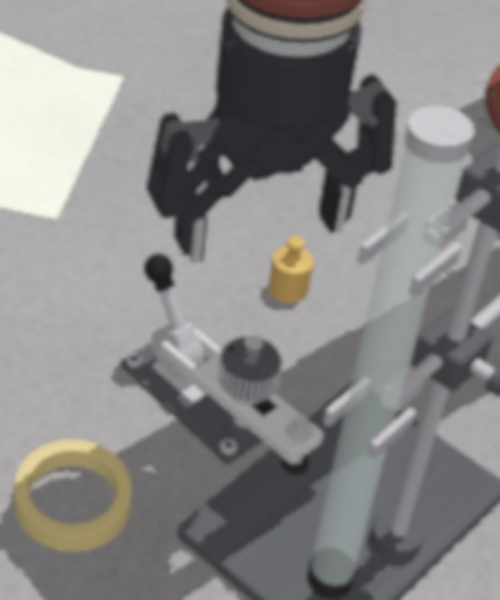

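Call:
carry_out([
  [-0.02,0.15,-1,0,0,0,1],
  [0,0,-1,0,0,0,1],
  [0,0,-1,0,0,0,1],
  [0,0,-0.8,0,0,0,0.8],
  [0,0,-0.4,0,0,0,0.8],
  [0,0,-0.14,0,0,0,0.8],
  [0,0,0,0,0,0,0.8],
], grip_force=80)

```text
t: 21.6
tool_pos: [0.5135, 0.0866, 0.0428]
tool_rot: [2.551, 1.833, 0.0]
contact_force: [1.6, -0.4, 0.8]
opening: 0.0682
```

Call:
carry_out([
  [0,0,0,0,0,0,0.3],
  [0,0,0,0,0,0,0.2],
  [0,0,0,0,0,0,0.2],
  [0,0,0,0,0,0,0.2],
  [0,0,0,0,0,0,0.2],
])

```text
t: 22.1
tool_pos: [0.5125, 0.0875, 0.0446]
tool_rot: [-2.549, -1.833, 0.002]
contact_force: [-9.2, 0.5, 10.1]
opening: 0.0377
```

```bash
python3 - <<'E'
from h import *
np.set_printoptions(precision=4,suppress=True)
o=ctrl.get_obs();print(o['t'],o['q'],o['q'][0]-o['q'][5],o['tool_pos'],o['contact_force'],o['wrist_torque'],o['opening'])
p=shot('wrist');cv2.imwrite('pics/w12.png',p['frame'])
E
```

```text
22.1 [ 0.0254 -0.0344  1.988   0.001   1.1906  0.3487] -0.3233478258475972 [0.5125 0.0875 0.0446] [-9.1518  0.4851 10.0933] [ 0.2177  1.4343 -0.0111] 0.037738275506824834
```

View pics/w12.png

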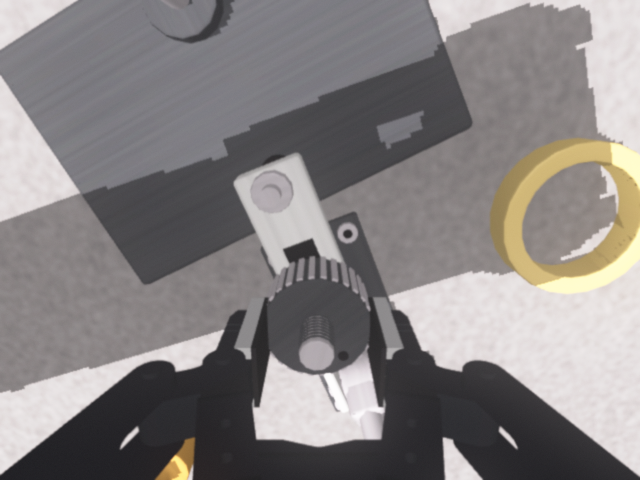

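Call:
carry_out([
  [0.01,0,0.06,0,0,0,0.2],
  [0,0,0,0,0,-1,0.2],
  [0,0,0,0,0,-1,0.2],
  [0,0,-0.01,0,0,-1,0.2],
  [0,0,0,0,0,-1,0.2],
  [0,0,0,0,0,-1,0.2],
  [0,0,-0.01,0,0,-1,0.2],
  [0,0,0,0,0,-1,0.2],
  [0,0,0,0,0,-1,0.2],
  [0,0,-0.01,0,0,-1,0.2],
  [0,0,0,0,0,0,0.2],
])

```text
t: 23.25
tool_pos: [0.5116, 0.088, 0.044]
tool_rot: [-3.092, -0.54, 0.007]
contact_force: [-9.0, 3.9, 6.0]
opening: 0.0376
```

Call:
carry_out([
  [0,0,0,0,0,-1,0.2],
  [0,0,0,0,0,-1,0.2],
  [0,0,-0.01,0,0,-1,0.2],
  [0,0,0,0,0,-1,0.2],
  [0,0,0,0,0,-1,0.2],
  [0,0,-0.01,0,0,-1,0.2],
  [0,0,0,0,0,-1,0.2],
  [0,0,0,0,0,-1,0.2],
  [0,0,-0.01,0,0,-1,0.2],
  [0,0,0,0,0,0,0.2],
])

```text
t: 24.25
tool_pos: [0.5115, 0.089, 0.0432]
tool_rot: [-3.02, 0.859, 0.009]
contact_force: [-9.1, 6.8, 5.7]
opening: 0.0374
```

Call:
carry_out([
  [0,0,0,0,0,-1,0.2],
  [0,0,0,0,0,-1,0.2],
  [0,0,-0.01,0,0,-1,0.2],
  [0,0,0,0,0,-1,0.2],
  [0,0,0,0,0,-1,0.2],
  [0,0,-0.01,0,0,-1,0.2],
  [0,0,0,0,0,-1,0.2],
  [0,0,0,0,0,-1,0.2],
  [0,0,-0.01,0,0,-1,0.2],
  [0,0,0,0,0,0,0.2],
])

```text
t: 25.25
tool_pos: [0.5121, 0.0898, 0.0425]
tool_rot: [-2.345, 2.087, 0.01]
contact_force: [-5.8, 9.1, 4.6]
opening: 0.0376
```

```bash
python3 - <<'E'
from h import *
np.set_printoptions(precision=4,suppress=True)
o=ctrl.get_obs();print(o['t'],o['q'],o['q'][0]-o['q'][5],o['tool_pos'],o['contact_force'],o['wrist_torque'],o['opening'])
p=shot('wrist');cv2.imwrite('pics/w13.png',p['frame'])
E
```

```text
25.25 [ 0.027  -0.0316  1.9891  0.0061  1.1874  3.0499] -3.0229484212754087 [0.5121 0.0898 0.0425] [-5.7824  9.0816  4.5521] [ 1.4636  1.1911 -0.0102] 0.03757156046111284
```

View pics/w13.png

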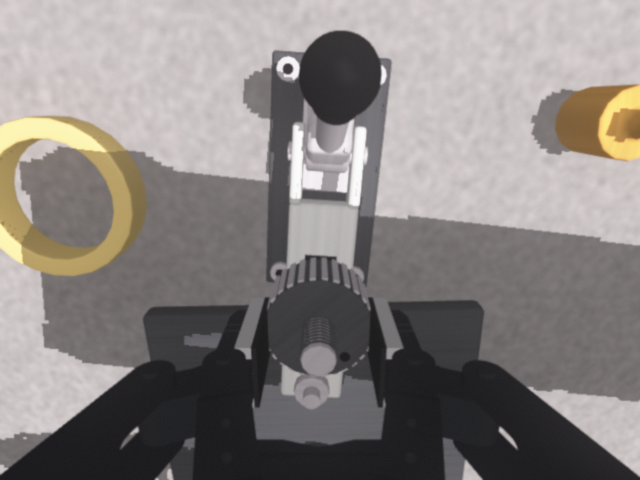

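Call:
carry_out([
  [0,0,0,0,0,0,0.8],
  [0,0,0,0,0,0,0.8],
  [0,0,0,0,0,0,0.8],
  [0,0,1,0,0,0,0.8],
  [0,0,1,0,0,0,0.8],
  [0,0,1,0,0,0,0.8],
  [0,0,1,0,0,0,0.8],
  [0,-0.5,0,0,0,0,0.7],
  [0,-1,0,0,0,-0.4,0.7],
  [0,-1,0,0,0,-0.4,0.7],
  [0.04,-0.7,0,0,0,0,0.7],
  [0,0,0,0,0,0,0.7],
])

```text
t: 26.5
tool_pos: [0.5141, 0.0046, 0.141]
tool_rot: [2.258, -2.182, -0.0]
contact_force: [-0.4, 0.0, -0.1]
opening: 0.0597
```

```bash
python3 - <<'E'
from h import *
np.set_printoptions(precision=4,suppress=True)
o=ctrl.get_obs();print(o['t'],o['q'],o['q'][0]-o['q'][5],o['tool_pos'],o['contact_force'],o['opening'])
p=shot('wrist');cv2.imwrite('pics/w14.png',p['frame']);s=shot('scene');ob=[]
for q in (p,s):
    m=mark(q,'lever_ball')[:1];print(m)
    if m: ob.append((q,m[0][1]))
if len(ob)>1: print(tri(ob))
for a in np.arange(.2,.9,.1): print(round(a,2),proj(p,pt(a)),proj(s,pt(a)))
i=s['frame'][210:350,330:450];cv2.imwrite('pics/s14.png',cv2.resize(i,None,fx=4.2,fy=4.2,interpolation=2))
E
```

```text
26.5 [-0.1354 -0.1643  1.9347 -0.0009  1.3721  2.972 ] -3.1074010815109596 [0.5141 0.0046 0.141 ] [-0.3899  0.0199 -0.0607] 0.059713575217806354
[(0.8, array([315.072, 250.176]))]
[(0.9, array([362.176, 257.616]))]
(array([ 0.5189, -0.0001,  0.0977]), [np.float64(6.280575107932908), np.float64(1.9826172294642557)])
0.2 [315.6201 271.9791] [371.4003 262.4035]
0.3 [315.5709 261.4511] [369.0171 260.5333]
0.4 [315.5292 250.6799] [366.7049 259.0119]
0.5 [315.4959 239.8718] [364.4881 257.8511]
0.6 [315.4717 229.2368] [362.389  257.0579]
0.7 [315.457  218.9792] [360.4281 256.635 ]
0.8 [315.4519 209.2883] [358.6236 256.5811]
```

View pics/w14.png

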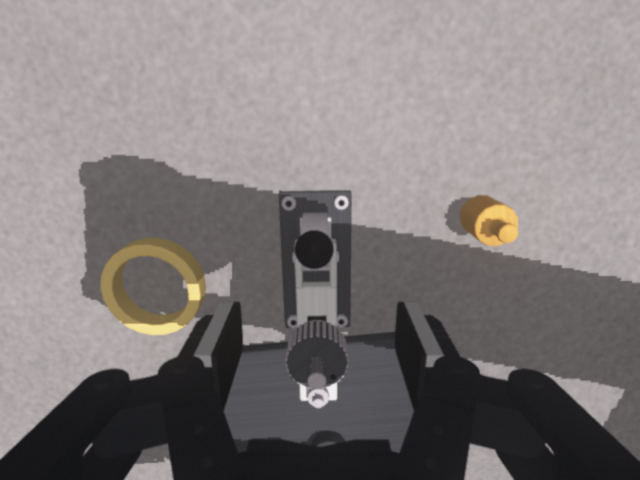

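View pics/s14.png

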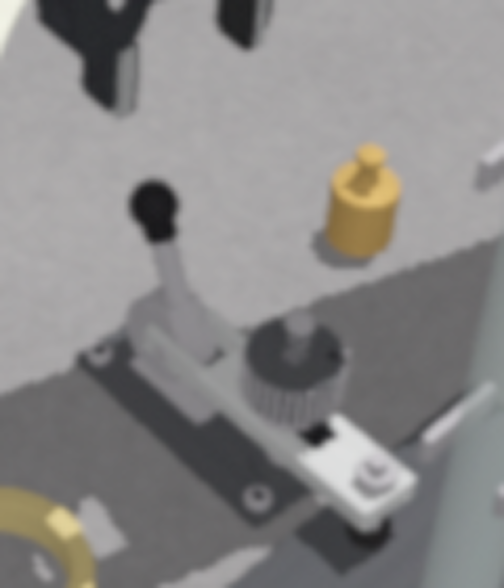

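Call:
carry_out([
  [0.05,-0.07,-1,0,0,0,0.7],
  [0,0,-1,0,0,0,0.7],
  [0,0,-1,0,0,0,0.6],
  [0,0,-0.14,0,0,0,0.4],
  [0,0,0,0,0,0,0.2],
  [0,0,0,0,0,0,0],
  [0,0,0,0,0,0,0],
  [0,0,0,0,0,0,0],
], grip_force=40)

```text
t: 27.5
tool_pos: [0.5157, 0.0058, 0.0633]
tool_rot: [-2.262, 2.178, 0.001]
contact_force: [1.1, 5.1, -8.0]
opening: 0.0193
```

Call:
carry_out([
  [0,-0.28,-0.09,0,0,0,0],
  [0,0,0,0,0,0,0],
  [0,0,0,0,0,0,0],
])

```text
t: 27.8
tool_pos: [0.5158, -0.0002, 0.0611]
tool_rot: [-2.26, 2.178, 0.004]
contact_force: [1.6, 8.1, -7.2]
opening: 0.0189
```

Call:
carry_out([
  [0.01,-0.196,-0.088,0,0,0,0],
  [0,0,0,0,0,0,0],
  [0,0,0,0,0,0,0],
])

```text
t: 28.1
tool_pos: [0.5164, -0.0046, 0.0595]
tool_rot: [-2.26, 2.177, 0.004]
contact_force: [1.7, 9.6, -4.7]
opening: 0.0188
```

Call:
carry_out([
  [0.01,-0.188,-0.112,0,0,0,0],
  [0,0,0,0,0,0,0],
  [0,0,0,0,0,0,0],
])

```text
t: 28.4
tool_pos: [0.517, -0.0103, 0.0579]
tool_rot: [-2.262, 2.176, 0.001]
contact_force: [-1.2, 7.0, 1.9]
opening: 0.0189
```

Call:
carry_out([
  [0.01,-0.188,-0.144,0,0,0,0],
  [0,0,0,0,0,0,0],
  [0,0,0,0,0,0,0],
])

```text
t: 28.7
tool_pos: [0.5177, -0.0173, 0.0557]
tool_rot: [2.265, -2.176, 0.005]
contact_force: [-4.9, 0.5, 6.4]
opening: 0.0191
```

Call:
carry_out([
  [0.01,-0.172,-0.164,0,0,0,0],
  [0,0,0,0,0,0,0],
  [0,0,0,0,0,0,0],
])

```text
t: 29.0
tool_pos: [0.5178, -0.021, 0.0499]
tool_rot: [-2.262, 2.179, -0.004]
contact_force: [-0.1, -0.1, 0.3]
opening: -0.0001
```

Call:
carry_out([
  [0,0,1,0,0,0,0],
  [0,0,1,0,0,0,0.4],
  [0,0,1,0,0,0,0.7],
  [0,0.8,0.5,0,0,0,0.7],
  [0,0,0,0,0,0,0.7],
  [0,0,0,0,0,0,0.7],
])

```text
t: 29.6
tool_pos: [0.5168, -0.0005, 0.136]
tool_rot: [2.264, -2.178, 0.001]
contact_force: [-0.9, -0.6, -0.5]
opening: 0.0596
```

```bash
python3 - <<'E'
from h import *
np.set_printoptions(precision=4,suppress=True)
o=ctrl.get_obs();print(o['t'],o['q'],o['q'][0]-o['q'][5],o['tool_pos'],o['contact_force'],o['opening'])
p=shot('wrist');cv2.imwrite('pics/w15.png',p['frame']);s=shot('scene')
def cen(q,near,r):
    # dark blob centroid near predicted
    x,y=map(int,near);f=cv2.cvtColor(q['frame'],cv2.COLOR_BGR2GRAY)[y-r:y+r,x-r:x+r]
    b=(f<40).astype('uint8');n,l,st,c=cv2.connectedComponentsWithStats(b);k=1+np.argmax(st[1:,4]);return c[k]+[x-r,y-r],st[k]
for q in (p,s):
    m=mark(q,'lever_ball')[:1];print(m)
    if m: print(cen(q,m[0][1],30 if q is p else 14))
for a in np.arange(.2,.9,.1): print(round(a,2),proj(p,pt(a)),proj(s,pt(a)))
i=s['frame'][210:350,330:450];cv2.imwrite('pics/s15.png',cv2.resize(i,None,fx=4.2,fy=4.2,interpolation=2))
E
```

```text
29.6 [-0.1447 -0.154   1.9341 -0.0006  1.3609  2.9585] -3.1031977969069664 [ 0.5168 -0.0005  0.136 ] [-0.8924 -0.5931 -0.5492] 0.05959109325148819
[(0.61, array([318.272, 262.896]))]
(array([318.175 , 261.4567]), array([  12,   11,   37,   38, 1086], dtype=int32))
[(0.94, array([363.392, 253.488]))]
(array([366.6386, 259.7831]), array([13, 15,  9, 13, 83], dtype=int32))
0.2 [320.0521 283.8946] [371.4003 262.4035]
0.3 [320.0819 273.3105] [369.0171 260.5333]
0.4 [320.1064 262.441 ] [366.7049 259.0119]
0.5 [320.125  251.4954] [364.4881 257.8511]
0.6 [320.1374 240.6876] [362.389  257.0579]
0.7 [320.1433 230.2269] [360.4281 256.635 ]
0.8 [320.1427 220.3084] [358.6236 256.5811]
```

View pics/w15.png

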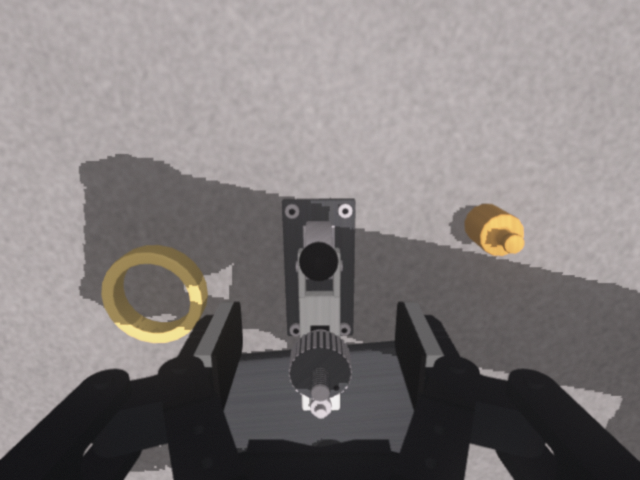

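View pics/s15.png

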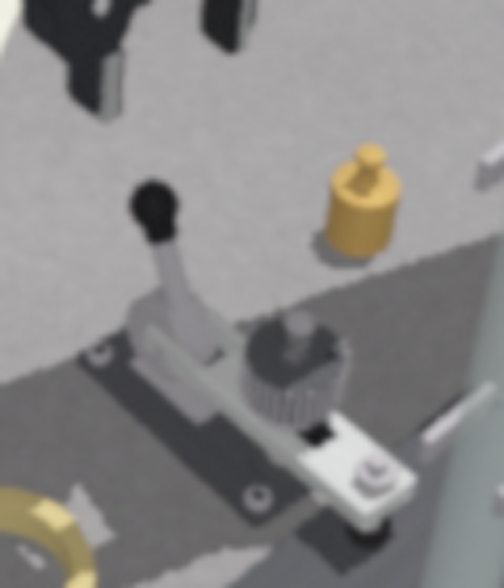

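Call:
carry_out([
  [-0.05,0.8,0.2,0,0,0.4,0.9],
  [-0.05,1,0,0,0,0.4,0.9],
  [-0.04,1,0,0,0,0,0.9],
  [-0.04,0.77,0,0,0,0,0.9],
  [0,0,-0.8,0,0,0,0.9],
  [0,0,-1,0,0,0,0.9],
  [0,0,-1,0,0,0,0.9],
  [0,0,-0.8,0,0,0,0.9],
  [0,0,-0.4,0,0,0,0.8],
  [0,0,0,0,0,0,0.8],
], grip_force=80)

```text
t: 30.8
tool_pos: [0.5105, 0.0885, 0.0387]
tool_rot: [2.345, -2.085, -0.005]
contact_force: [0.2, 0.4, -0.2]
opening: 0.0681
```

Call:
carry_out([
  [0,0,0,0,0,0,0.3],
  [0,0,0,0,0,0,0.2],
  [0,0,0,0,0,0,0.2],
  [0,0,0,0,0,0,0.2],
  [0,0,0,0,0,0,0.2],
])

```text
t: 31.3
tool_pos: [0.5128, 0.0887, 0.0429]
tool_rot: [-2.348, 2.087, -0.001]
contact_force: [-4.3, -0.8, 5.2]
opening: 0.0377
```

```bash
python3 - <<'E'
from h import *
np.set_printoptions(precision=4,suppress=True)
o=ctrl.get_obs();print(o['t'],o['q'],o['q'][0]-o['q'][5],o['tool_pos'],o['contact_force'],o['wrist_torque'],o['opening'])
p=shot('wrist');cv2.imwrite('pics/w16.png',p['frame'])
E
```

```text
31.3 [ 0.0284 -0.0332  1.9899 -0.0004  1.184   3.0524] -3.0240620275925916 [0.5128 0.0887 0.0429] [-4.2973 -0.8185  5.2212] [-0.1555  0.599   0.0193] 0.037670132866492935
```

View pics/w16.png

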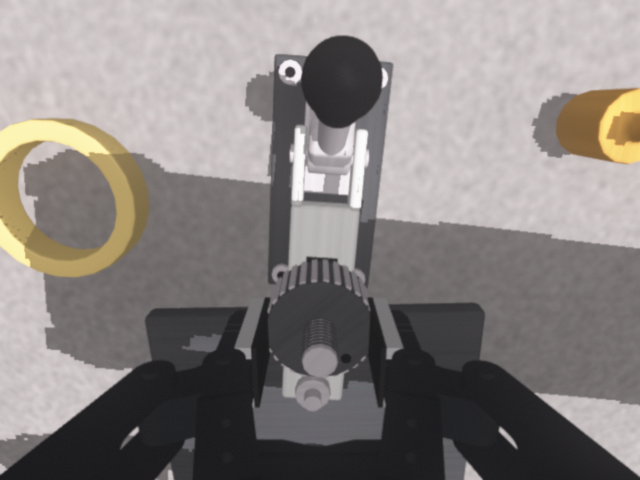

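Call:
carry_out([
  [0,0,0.05,0,0,0,0.2],
  [0,0,0.01,0,0,1,0.2],
  [0,0,0,0,0,1,0.2],
  [0,0,0.01,0,0,1,0.2],
  [0,0,0,0,0,1,0.2],
  [0,0,0,0,0,1,0.2],
  [0,0,0,0,0,0.5,0.2],
  [0,0,0,0,0,0,0.2],
])

```text
t: 32.15
tool_pos: [0.5128, 0.0888, 0.0435]
tool_rot: [-2.825, 1.372, -0.002]
contact_force: [-0.8, 0.0, 1.7]
opening: 0.0375
```

```bash
python3 - <<'E'
from h import *
np.set_printoptions(precision=4,suppress=True)
o=ctrl.get_obs();print(o['t'],o['q'],o['q'][0]-o['q'][5],o['tool_pos'],o['contact_force'],o['wrist_torque'],o['opening'])
p=shot('wrist');cv2.imwrite('pics/w17.png',p['frame'])
E
```

```text
32.15 [ 0.0283 -0.0344  1.9901  0.0003  1.1845  2.503 ] -2.474722768447208 [0.5128 0.0888 0.0435] [-0.7783  0.0111  1.6969] [ 0.0172  0.0793 -0.199 ] 0.03750837553628992
```

View pics/w17.png

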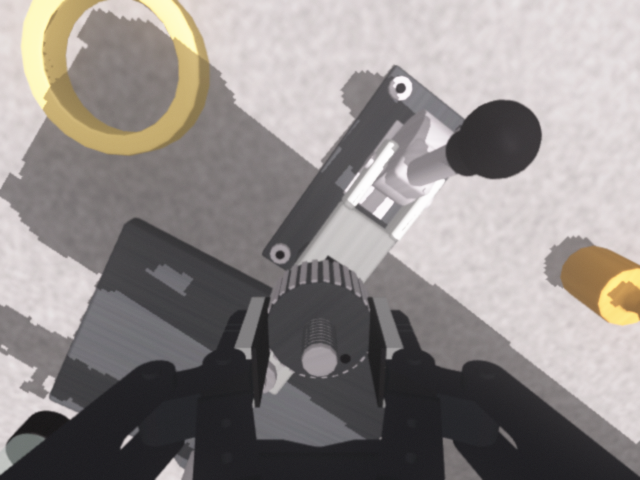

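Call:
carry_out([
  [0,0,0,0,0,0,0.8],
  [0,0,0,0,0,0,0.8],
  [0,0,0,0,0,0,0.8],
  [0,0,1,0,0,0,0.8],
  [0,0,1,0,0,0,0.8],
  [0,0,1,0,0,-1,0.8],
  [0,0,1,0,0,-1,0.8],
  [0,-0.5,0,0,0,-1,0.7],
  [0,-1,0,0,0,-1,0.7],
  [0.06,-1,0,0,0,-1,0.7],
  [0.06,-0.94,0,0,0,-1,0.7],
  [0,0,0,0,0,-0.3,0.7],
], grip_force=60)

```text
t: 33.4
tool_pos: [0.5156, 0.0006, 0.143]
tool_rot: [2.257, -2.185, 0.002]
contact_force: [-0.1, 0.7, -0.3]
opening: 0.0594
```

```bash
python3 - <<'E'
from h import *
np.set_printoptions(precision=4,suppress=True)
o=ctrl.get_obs();print(o['t'],o['q'],o['q'][0]-o['q'][5],o['tool_pos'],o['contact_force'],o['opening'])
p=shot('wrist');cv2.imwrite('pics/w18.png',p['frame'])
def cen(q,near,r):
    x,y=map(int,near);f=cv2.cvtColor(q['frame'],cv2.COLOR_BGR2GRAY)[y-r:y+r,x-r:x+r]
    b=(f<40).astype('uint8');n,l,st,c=cv2.connectedComponentsWithStats(b);k=1+np.argmax(st[1:,4]);return c[k]+[x-r,y-r],st[k]
m=mark(p,'lever_ball')[:1];print(m)
if m: print(cen(p,m[0][1],30))
for a in np.arange(.3,.7,.1): print(round(a,2),pt(a),proj(p,pt(a)))
E
```

```text
33.4 [-0.1428 -0.1639  1.9308 -0.0008  1.3739  2.9667] -3.1094432108051255 [0.5156 0.0006 0.143 ] [-0.149   0.7316 -0.3117] 0.059383375868003734
[(0.89, array([317.824, 254.4  ]))]
(array([316.0687, 255.0408]), array([  12,   14,   36,   36, 1005], dtype=int32))
0.3 [0.5154 0.0095 0.0954] [318.0816 266.7101]
0.4 [0.5156 0.0034 0.0944] [318.0317 256.1099]
0.5 [ 0.5159 -0.0025  0.0926] [317.9852 245.4574]
0.6 [ 0.5161 -0.008   0.0902] [317.943  234.9583]
```

Call:
carry_out([
  [0,0.09,-1,0,0,0,0.7],
  [0,0,-1,0,0,0,0.7],
  [0,0,-1,0,0,0,0.6],
  [0,0,-0.48,0,0,0,0.5],
  [0,0,0,0,0,0,0.2],
  [0,0,0,0,0,0,0],
  [0,0,0,0,0,0,0],
  [0,0,0,0,0,0,0],
], grip_force=60)

```text
t: 34.3
tool_pos: [0.5157, 0.0053, 0.0563]
tool_rot: [-2.262, 2.178, -0.001]
contact_force: [-0.2, 1.3, -3.5]
opening: 0.0185
```

Call:
carry_out([
  [0,-0.256,-0.084,0,0,0,0],
  [0,0,0,0,0,0,0],
  [0,0,0,0,0,0,0],
])

```text
t: 34.6
tool_pos: [0.5155, -0.0004, 0.0537]
tool_rot: [-2.26, 2.178, 0.002]
contact_force: [1.0, 5.6, -3.9]
opening: 0.0186
```

Call:
carry_out([
  [0.01,-0.196,-0.088,0,0,0,0],
  [0,0,0,0,0,0,0],
  [0,0,0,0,0,0,0],
])

```text
t: 34.9
tool_pos: [0.5161, -0.005, 0.0519]
tool_rot: [-2.259, 2.177, 0.002]
contact_force: [0.8, 6.4, -2.6]
opening: 0.0185
```

Call:
carry_out([
  [0.01,-0.188,-0.112,0,0,0,0],
  [0,0,0,0,0,0,0],
  [0,0,0,0,0,0,0],
])

```text
t: 35.2
tool_pos: [0.5175, -0.0108, 0.0503]
tool_rot: [-2.258, 2.179, -0.003]
contact_force: [2.5, 5.2, 4.1]
opening: 0.0186
```

Call:
carry_out([
  [0.01,-0.188,-0.144,0,0,0,0],
  [0,0,0,0,0,0,0],
  [0,0,0,0,0,0,0],
])

```text
t: 35.5
tool_pos: [0.5186, -0.0174, 0.0481]
tool_rot: [-2.259, 2.18, -0.009]
contact_force: [0.6, -0.6, 8.3]
opening: 0.0184
```

Call:
carry_out([
  [0,0,0,0,0,0,0.5],
  [0,0,0,0,0,0,0.7],
  [0,0,0,0,0,0,0.7],
  [0,0,1,0,0,0,0.7],
  [0,0,1,0,0,0,0.7],
  [0,0,1,0,0,0,0.7],
  [0,0.6,0.5,0,0,0,0.7],
  [0,0,0,0,0,0,0.7],
])

```text
t: 36.3
tool_pos: [0.5171, 0.0006, 0.1343]
tool_rot: [-2.263, 2.176, -0.004]
contact_force: [-0.4, -0.4, 0.8]
opening: 0.0594
```

```bash
python3 - <<'E'
from h import *
np.set_printoptions(precision=4,suppress=True)
o=ctrl.get_obs();print(o['t'],o['tool_pos'],o['contact_force'],o['opening'])
p=shot('wrist');cv2.imwrite('pics/w19.png',p['frame']);s=shot('scene')
def cen(q,near,r):
    x,y=map(int,near);f=cv2.cvtColor(q['frame'],cv2.COLOR_BGR2GRAY)[y-r:y+r,x-r:x+r]
    b=(f<40).astype('uint8');n,l,st,c=cv2.connectedComponentsWithStats(b);k=1+np.argmax(st[1:,4]);return c[k]+[x-r,y-r],st[k]
m=mark(p,'lever_ball')[:1];print(m,mark(s,'lever_ball')[:1])
if m: print(cen(p,m[0][1],30))
for a in np.arange(.3,.8,.1): print(round(a,2),pt(a),proj(p,pt(a)),proj(s,pt(a)))
i=s['frame'][210:350,330:450];cv2.imwrite('pics/s19.png',cv2.resize(i,None,fx=4.2,fy=4.2,interpolation=2))
E
```

```text
36.3 [0.5171 0.0006 0.1343] [-0.3653 -0.3631  0.7524] 0.05940105930447171
[(0.75, array([316.992, 249.216]))] [(0.88, array([363.008, 258.624]))]
(array([318.8909, 248.8909]), array([  14,   12,   39,   37, 1109], dtype=int32))
0.3 [0.5154 0.0095 0.0954] [320.963  272.7777] [369.0171 260.5333]
0.4 [0.5156 0.0034 0.0944] [321.0058 261.8104] [366.7049 259.0119]
0.5 [ 0.5159 -0.0025  0.0926] [321.0432 250.7671] [364.4881 257.8511]
0.6 [ 0.5161 -0.008   0.0902] [321.0745 239.8647] [362.389  257.0579]
0.7 [ 0.5162 -0.0132  0.0872] [321.0992 229.315 ] [360.4281 256.635 ]
```

View pics/w19.png

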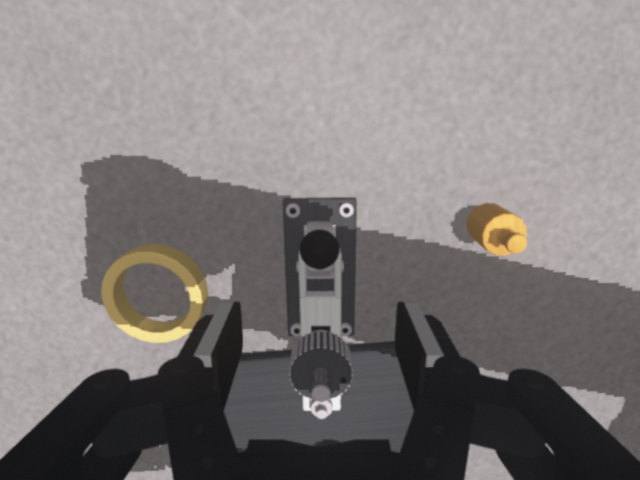

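View pics/s19.png

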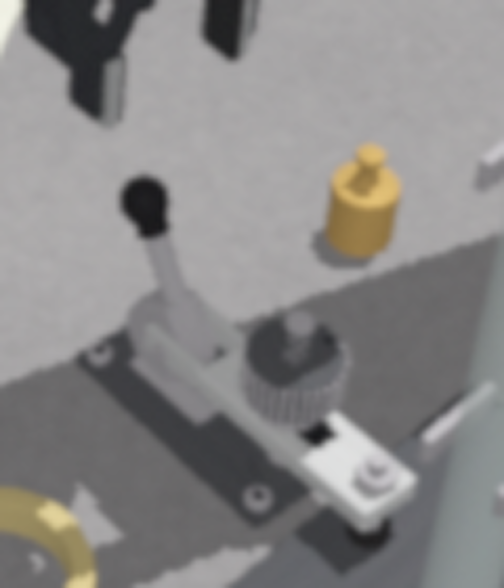

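Call:
carry_out([
  [-0.04,-0.14,-1,0,0,0,0.7],
  [0,0,-1,0,0,0,0.7],
  [0,0,-1,0,0,0,0.6],
  [0,0,-0.12,0,0,0,0.5],
  [0,0,0,0,0,0,0.2],
  [0,0,0,0,0,0,0],
  [0,0,0,0,0,0,0],
  [0,0,0,0,0,0,0],
], grip_force=80)

```text
t: 37.3
tool_pos: [0.5155, -0.0038, 0.055]
tool_rot: [-2.262, 2.178, -0.001]
contact_force: [2.5, 3.0, -5.0]
opening: 0.0179
```

Call:
carry_out([
  [0.01,-0.21,-0.09,0,0,0,0],
  [0.01,-0.19,-0.11,0,0,0,0],
  [0,-0.19,-0.144,0,0,0,0],
  [0,-0.17,-0.164,0,0,0,0],
  [0,-0.15,-0.19,0,0,0,0],
  [0,0,0,0,0,0,0],
])

```text
t: 37.9
tool_pos: [0.5152, -0.0274, 0.0369]
tool_rot: [2.262, -2.179, -0.0]
contact_force: [-0.8, -0.3, 0.2]
opening: -0.0001
```

Call:
carry_out([
  [0,0,1,0,0,0,0],
  [0,0,1,0,0,0,0],
  [0,0,1,0,0,0,0],
  [0,0,1,0,0,0,0],
  [0,0.5,0.2,0,0,0,0],
  [0,0.8,0,0,0,0,0],
  [0,0.8,0,0,0,0,0],
  [0,0,-1,0,0,0,0],
  [0,0,-1,0,0,0,0],
  [0,0,0,0,0,0,0],
])

```text
t: 38.9
tool_pos: [0.5114, 0.0269, 0.0868]
tool_rot: [2.259, -2.174, -0.012]
contact_force: [-1.9, -0.8, -1.3]
opening: -0.0001
```

```bash
python3 - <<'E'
from h import *
np.set_printoptions(precision=4,suppress=True)
o=ctrl.get_obs();print(o['t'],o['tool_pos'],o['contact_force'],o['opening'])
p=shot('wrist');cv2.imwrite('pics/w20.png',p['frame']);s=shot('scene')
print(mark(s,'lever_ball')[:1])
i=s['frame'][210:350,330:450];cv2.imwrite('pics/s20.png',cv2.resize(i,None,fx=4.2,fy=4.2,interpolation=2))
E
```

```text
38.9 [0.5114 0.0269 0.0868] [-1.8543 -0.7986 -1.2505] -7.181338946310357e-05
[(0.93, array([363.2  , 257.712]))]
```

View pics/w20.png

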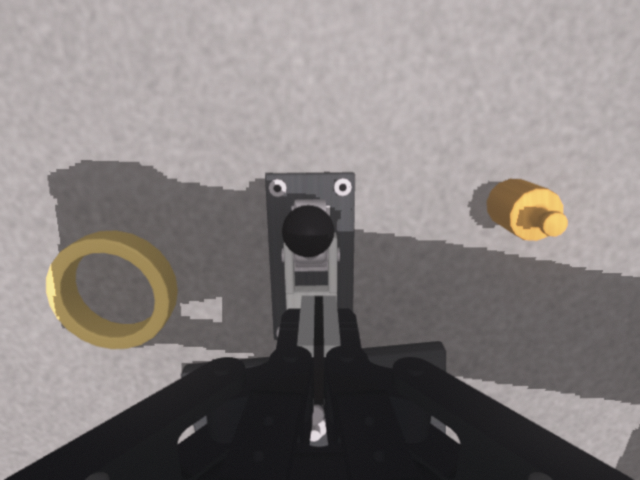

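View pics/s20.png

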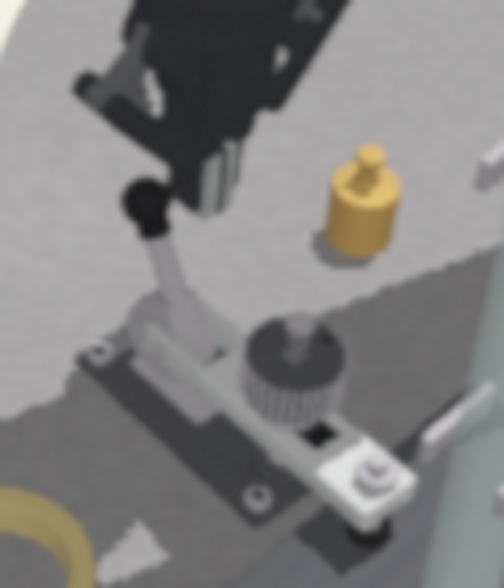

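Call:
carry_out([
  [0.18,0,-0.7,0,0,0,0],
  [0,-0.3,0,0,0,0,0],
  [0,0,0,0,0,0,0],
])

```text
t: 39.35
tool_pos: [0.5204, 0.0173, 0.0755]
tool_rot: [-2.262, 2.18, -0.001]
contact_force: [0.4, -0.2, 0.2]
opening: 0.0001
```

```bash
python3 - <<'E'
from h import *
np.set_printoptions(precision=4,suppress=True)
o=ctrl.get_obs();print(o['t'],o['tool_pos'],o['contact_force'],o['opening'])
p=shot('wrist');s=shot('scene')
i=s['frame'][210:350,330:450];a=cv2.resize(i,None,fx=4.2,fy=4.2,interpolation=2)
cv2.imwrite('pics/s21.png',a);cv2.imwrite('pics/w21.png',p['frame'][150:350,200:440])
E
```

```text
39.35 [0.5204 0.0173 0.0755] [ 0.3843 -0.2056  0.2069] 0.00014261204806584034
```

View pics/s21.png

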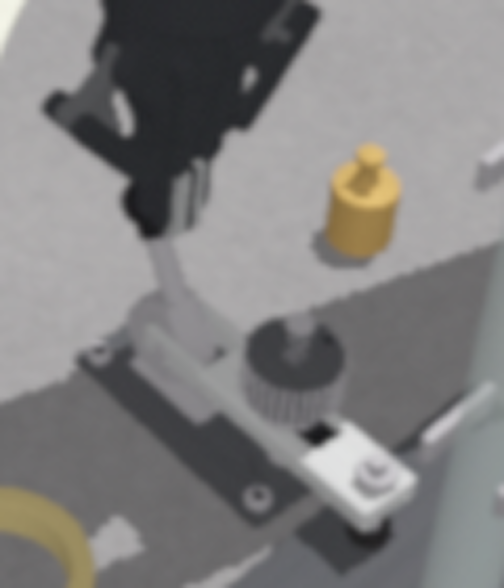

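View pics/w21.png

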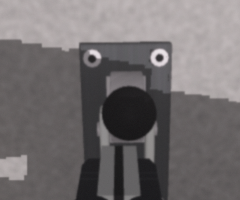

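Call:
carry_out([
  [-0.16,0,-0.26,0,0,0,0],
  [0,-0.23,-0.06,0,0,0,0],
  [0,-0.21,-0.08,0,0,0,0],
  [0,-0.22,-0.11,0,0,0,0],
  [0,0,0,0,0,0,0],
])

```text
t: 39.95
tool_pos: [0.5163, 0.0026, 0.062]
tool_rot: [-2.26, 2.178, 0.003]
contact_force: [0.8, 5.5, 1.4]
opening: -0.0002
```

```bash
python3 - <<'E'
from h import *
np.set_printoptions(precision=4,suppress=True)
o=ctrl.get_obs();print(o['t'],o['tool_pos'],o['contact_force'],o['opening'])
p=shot('wrist');s=shot('scene');print(mark(s,'lever_ball')[:1],[proj(s,pt(a)) for a in (.6,.8,1)])
i=s['frame'][210:350,330:450];a=cv2.resize(i,None,fx=4.2,fy=4.2,interpolation=2)
cv2.imwrite('pics/s22.png',a);cv2.imwrite('pics/w22.png',p['frame'][150:350,200:440])
E
```

```text
39.95 [0.5163 0.0026 0.062 ] [0.761  5.5127 1.4432] -0.00018391965613411988
[(0.6, array([357.696, 255.216]))] [array([362.389 , 257.0579]), array([358.6236, 256.5811]), array([355.5457, 257.5541])]
```

View pics/s22.png

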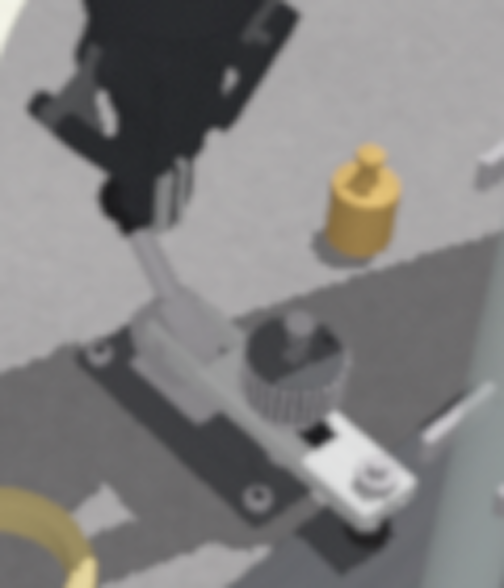

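View pics/w22.png

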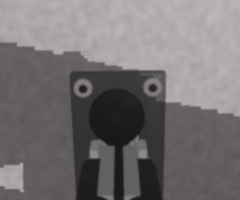

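Call:
carry_out([
  [0,-0.21,-0.13,0,0,0,0],
  [0,-0.19,-0.15,0,0,0,0],
  [0,-0.18,-0.17,0,0,0,0],
  [0,-0.16,-0.19,0,0,0,0],
  [0,0,0,0,0,0,0],
])

```text
t: 40.6
tool_pos: [0.5162, -0.015, 0.0457]
tool_rot: [-2.26, 2.177, 0.004]
contact_force: [1.0, 6.9, 1.1]
opening: -0.0001
```

```bash
python3 - <<'E'
from h import *
np.set_printoptions(precision=4,suppress=True)
o=ctrl.get_obs();print(o['t'],o['tool_pos'],o['contact_force'],o['opening'])
p=shot('wrist');s=shot('scene');print(mark(s,'lever_ball')[:1],[proj(s,pt(a)) for a in (1,1.2,1.4)])
i=s['frame'][210:350,330:450];a=cv2.resize(i,None,fx=4.2,fy=4.2,interpolation=2)
cv2.imwrite('pics/s23.png',a)
E
```

```text
40.6 [ 0.5162 -0.015   0.0457] [1.0184 6.8555 1.1058] -5.1576624235242804e-05
[(0.72, array([332.096, 352.512]))] [array([355.5457, 257.5541]), array([353.2548, 259.8909]), array([351.8138, 263.4582])]
```

View pics/s23.png

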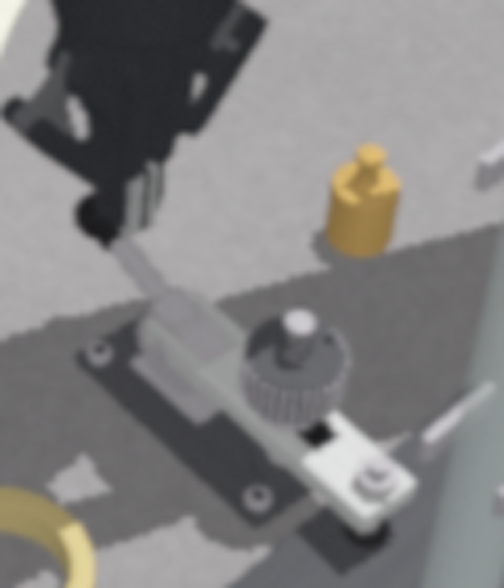

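Call:
carry_out([
  [0,-0.14,-0.22,0,0,0,0],
  [0,-0.11,-0.24,0,0,0,0],
  [0,-0.08,-0.25,0,0,0,0],
  [0,0,0,0,0,0,0],
])

```text
t: 41.15
tool_pos: [0.5161, -0.0256, 0.0278]
tool_rot: [2.262, -2.18, 0.0]
contact_force: [-0.1, 1.2, 2.3]
opening: 0.0002
```

```bash
python3 - <<'E'
from h import *
np.set_printoptions(precision=4,suppress=True)
o=ctrl.get_obs();print(o['t'],o['tool_pos'],o['contact_force'],o['opening'])
p=shot('wrist');s=shot('scene');print([proj(s,pt(a)) for a in (1.2,1.4,1.57)])
i=s['frame'][210:350,330:450];a=cv2.resize(i,None,fx=4.2,fy=4.2,interpolation=2)
cv2.imwrite('pics/s24.png',a);cv2.imwrite('pics/w24.png',p['frame'])
E
```

```text
41.15 [ 0.5161 -0.0256  0.0278] [-0.1194  1.236   2.2638] 0.0002332413734980023
[array([353.2548, 259.8909]), array([351.8138, 263.4582]), array([351.2788, 267.3315])]
```

View pics/s24.png

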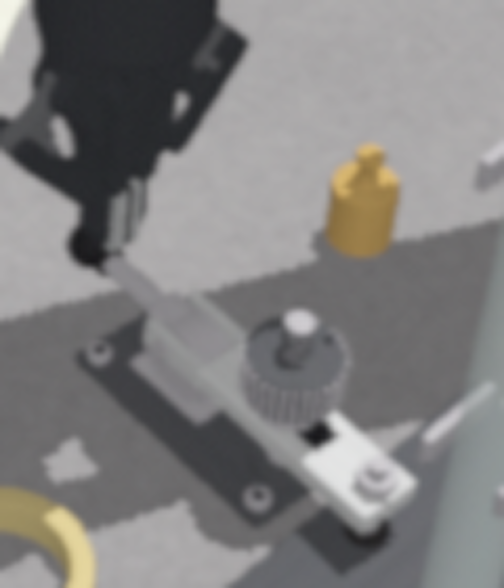

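View pics/w24.png

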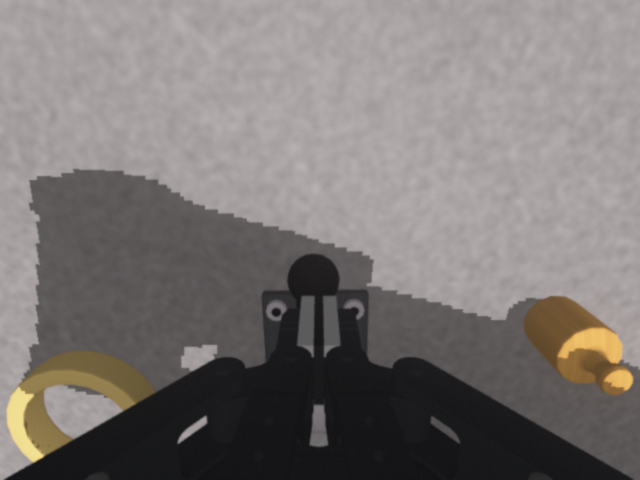

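Call:
carry_out([
  [0,-0.04,-0.2,0,0,0,0],
  [0,0,0,0,0,0,0],
  [0,0,0,0,0,0,0],
])

```text
t: 41.55
tool_pos: [0.5178, -0.0258, 0.0263]
tool_rot: [-2.261, 2.178, -0.002]
contact_force: [-5.3, 4.8, 17.7]
opening: 0.0002
```

Call:
carry_out([
  [0,0,-0.12,0,0,0,0],
  [0,0,0,0,0,0,0],
  [0,0,0,0,0,0,0],
])

```text
t: 41.85
tool_pos: [0.5189, -0.0259, 0.0255]
tool_rot: [-2.26, 2.177, -0.004]
contact_force: [-9.1, 5.2, 27.8]
opening: 0.0001
```

Call:
carry_out([
  [0,0,0.4,0,0,0,0],
  [0,0,1,0,0,0,0],
  [0,0,1,0,0,0,0],
  [0,0,1,0,0,0,0],
  [0,0,1,0,0,0,0],
  [0,-0.5,0.8,0,0,0,0],
  [0,-0.5,0,0,0,0,0],
  [0,0,0,0,0,0,0],
])

```text
t: 42.65
tool_pos: [0.5157, -0.0526, 0.1494]
tool_rot: [2.26, -2.181, 0.0]
contact_force: [-0.1, 0.1, -0.5]
opening: 0.0001
```

```bash
python3 - <<'E'
from h import *
np.set_printoptions(precision=4,suppress=True)
o=ctrl.get_obs();print(o['t'],o['tool_pos'],o['contact_force'],o['opening'])
p=shot('wrist');s=shot('scene');t=shot('top')
for q in (p,s,t): print(mark(q,'lever_ball')[:1],[proj(q,pt(a)) for a in (1.3,1.45,1.57)])
for k in ('brass_mass','scissors','tape','stand'): print(k,mark(s,k)[:2],mark(t,k)[:2])
i=s['frame'][210:350,330:450];a=cv2.resize(i,None,fx=4.2,fy=4.2,interpolation=2)
cv2.imwrite('pics/s25.png',a);cv2.imwrite('pics/w25.png',p['frame']);cv2.imwrite('pics/t25.png',t['frame']);cv2.imwrite('pics/scene25.png',s['frame'])
a=cv2.imread('pics/scene0.png');d=cv2.absdiff(a,s['frame']).max(2);cv2.imwrite('pics/d25.png',d)
E
```

```text
42.65 [ 0.5157 -0.0526  0.1494] [-0.1489  0.1196 -0.4749] 0.00011090688907190645
[(0.74, array([312.576, 241.68 ]))] [array([315.35  , 255.3995]), array([315.4271, 248.1362]), array([315.4936, 243.8308])]
[(0.87, array([348.224, 266.784]))] [array([352.4255, 261.5307]), array([351.5903, 264.523 ]), array([351.2788, 267.3315])]
[] [array([280.5541, 278.8381]), array([281.9296, 279.4463]), array([282.4488, 279.9581])]
brass_mass [(0.93, array([412.288, 267.696])), (0.57, array([398.08, 303.12]))] []
scissors [(0.93, array([280.32 , 186.192]))] [(0.57, array([457.024, 307.2  ]))]
tape [(0.97, array([329.984, 353.376]))] [(0.47, array([222.528, 284.496]))]
stand [(0.92, array([435.392, 355.824])), (0.73, array([282.624, 186.384]))] [(0.81, array([170.496, 289.824]))]
```

View pics/s25.png

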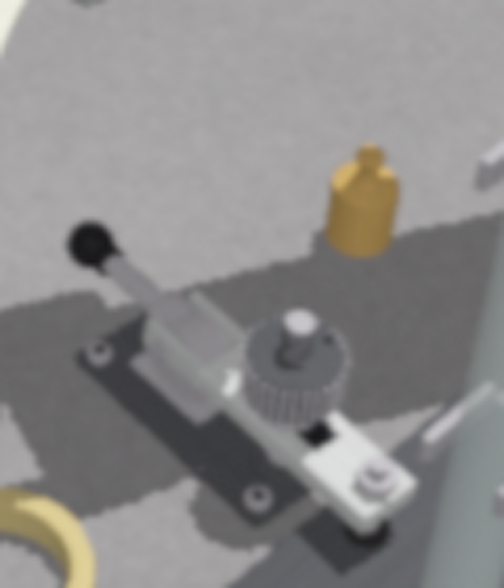

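View pics/w25.png

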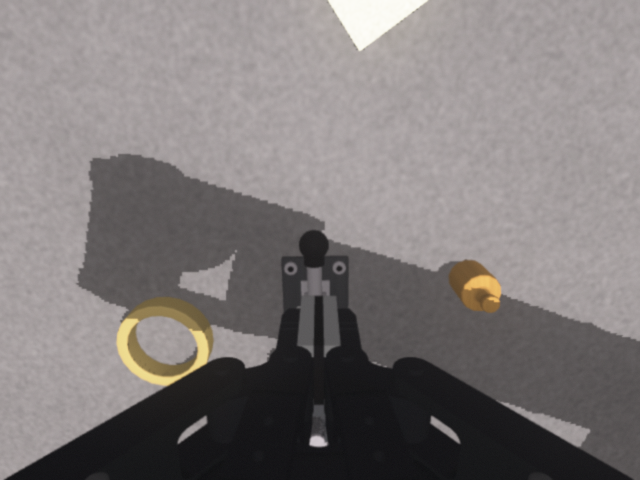

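View pics/d25.png

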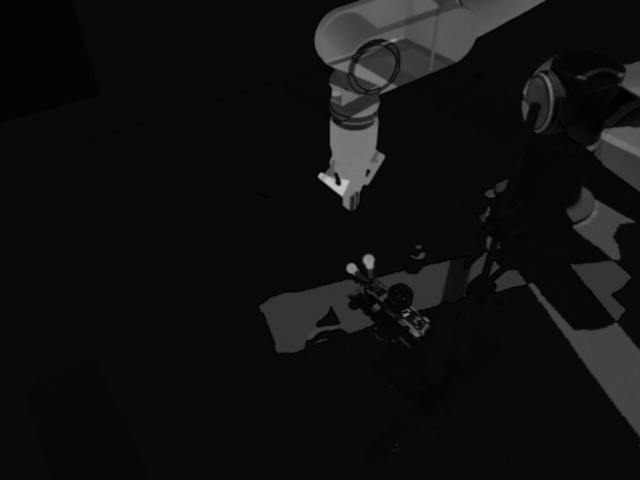

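```bash
python3 - <<'E'
from h import *
s=shot('scene');f=cv2.cvtColor(s['frame'],cv2.COLOR_BGR2GRAY)[258:280,340:364]
n,l,st,c=cv2.connectedComponentsWithStats((f<45).astype('uint8'));k=1+np.argmax(st[1:,4]);print(c[k]+[340,258],st[k],[proj(s,pt(a)) for a in (1.45,1.52,1.57,1.6)])
print(ctrl.finish_job())
E
```

```text
[351.44444444 267.96825397] [ 7  6 10  9 63] [array([351.59027122, 264.52297009]), array([351.36999995, 266.11957947]), array([351.2787733 , 267.33151166]), array([351.25041159, 268.08576277])]
the job is handed in; nothing more can be done
None
```

The clamp is tightened, its handle is fully down, and the job is handed in. It reported no verdict.

- **Nut:** I turned it clockwise 5.10 rad. The handle then sprang back to 0.41 rad, a little too tight, so I turned it back 0.55 rad, for a net 4.55 rad. After a test press the handle sprang back to about 0.515 rad. That puts the bite at about 0.50 rad, which I estimate clamps the foot with about 150 N. I could not measure the nose force directly.
- **Handle:** I pushed it down with closed fingers until it met a firm stop at 28 N, then let go and lifted clear.
    - **Scene camera:** after release the ball sat at row 268.0, against 267.3 predicted for 1.57 rad, so fully down.
    - **Wrist camera:** it was less sharp and read about 1.5 rad (by eye), slightly lower than the scene camera.
- **Surroundings:** comparing the scene picture with the one from the start showed no visible shift of the stand, tape, brass mass or scissors. Only the clamp, the arm and shadows changed.

**What went wrong on the way:**
- The gripper slipped off the ball three times during test presses and the first closing attempt, so I switched to pushing.
- The first bite test, after 2.4 rad, I misread as no bite below 1.25 rad. The later spring-back readings put it near 0.93 rad, so the first tightening went slightly too far.
- The fingertips appeared to end about 26–29 mm behind the reported TCP, so I corrected the later grasps and pushes by eye.

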